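# Get the grease pot out from behind the cleaning supplies

## Task

The low, flat grease pot at the back of the grey spill tray is needed for the brewing unit, but the aerosol can, the bottle and the tablet jar stand close around it. Move those three onto the black rubber mat, then take the pot and stand it in the empty compartment of the steel service tray, and then put the can, the bottle and the jar each back where it stood. Keep everything upright, set things down rather than dropping them, and leave the dropper bottle, the tin, the piston and everything else on the bench alone.

Things in the scene. Friction and masses are not known exactly. Their poses are not given: they have to be found in the camera images.
- spill_tray: Shallow grey sheet-steel tray, fixed, 200 mm (its x) by 250 mm (its y), floor and walls 3 mm thick; front (-x) and side walls 20 mm high, back wall 30 mm. Origin: centre of its underside, on the bench (z = 0). The pot stands about 30 mm behind (+x) its centre; of the three containers one stands about 65 mm in front of the pot, one left (+y), one right of it; which is where varies.
- aerosol: Round aerosol can: bare metal body 53 mm in diameter with a paper label, full-width black cap 52 mm in diameter from 119 to 146 mm, domed to the top at 155 mm. About 0.2 kg. Stands on the spill tray's floor, 3 mm above the bench. Origin: centre of its underside; z up. It can be gripped by the cap.
- bottle: Round white plastic bottle, 60 mm in diameter up to 98 mm, shoulder narrowing up to 116 mm, then a grey ribbed screw cap 36 mm in diameter (38 over its fine ribs) from 116 to 150 mm, the top. About 0.3 kg. Origin: centre of its underside; z up along the bottle. It can be gripped by the cap, which does not turn.
- jar: Round white plastic jar of cleaning tablets with a brown label: body 62 mm in diameter, wide white screw lid 65 mm in diameter from 105 to 135 mm, the top. About 0.25 kg. Origin: centre of its underside; z up along the jar. It can be gripped by the lid, which does not turn.
- pot: Low round grease pot, 36 mm high: clear cup 44 mm in diameter at the foot and 48 mm at 20 mm, then a flat white lid 50 mm in diameter from 20 to 36 mm. About 60 g. Origin: centre of its underside; z up. There are only 4 to 17 mm between it and the containers around it.
- mat: Black ribbed rubber mat, fixed flat on the bench at one side of the spill tray (left or right varies), 270 mm (its x) by 170 mm (its y), 3 mm thick (ribs included), empty: the side area for the three containers. Origin: centre of its underside, on the bench. All three containers fit in a row along its x, 85 mm apart.
- service_tray: Bright steel tray, fixed, across the spill tray from the mat, 250 mm (its x) by 170 mm (its y), walls 28 mm high, floor and walls 3 mm thick. A partition 22 mm high along its y makes two compartments, 120 by 164 mm inside, centred 62 mm before (-x) and behind the origin. The near one (-x) is empty; the far one holds the piston and a seal. Origin: centre of its underside, on the bench.
- dropper: Bystander: small black dropper bottle, 26 mm in diameter, 60 mm high with a grey nozzle, standing in the left (+y) front corner of the spill tray. Origin: centre of its underside.
- tin: Bystander: small flat round dark-metal tin, 34 mm in diameter, 20 mm high, in the right (-y) front corner of the spill tray. Origin: centre of its underside.
- piston: Bystander: grey plastic brewer piston standing on its head, 45 mm in diameter, with a thin stem up to 52 mm, in the far compartment of the service tray. Origin: centre of its underside.

How it is judged:
By the outcome, as a careful person would: the job done as asked, in the order asked, and still so for the second after the job is handed in, with the robot touching nothing.
It also fails if it takes over 141 s, if anything falls off the work surface, if the arm or the gripper's body presses on something with over 40 N, if the wrist force passes 120 N, or if a joint passes its speed limit or range.

## Robot

A 7-joint arm with a two-finger parallel gripper is mounted at the origin on the work surface. World frame = base frame: x ahead of the robot, y to its left, z up, the work surface at z = 0. Lengths are in m, angles in degrees, forces in N, time in s.
With the tool pointing down it reaches from about 0.425 to 0.825 m from the base axis. Payload 3.6 kg.
Tool frame: the origin (TCP) lies midway between the tips of the shut fingers; the grasp point (between the pads) lies 19 mm behind it (arm.grip_depth is the distance from the TCP to the grasp point, in m); z points along the fingers, y is the line along which they close (so a half turn about z gives the same grasp; the last joint's range is limited). The gripper opens to 93 mm and grips with 3 to 60 N. Pads are 15 mm wide; open, the fingers measure 128 mm over their backs; the gripper's body (75 mm by 188 mm) begins 65 mm behind the grasp point.
Start: joints at [62.653, 35.231, -0.722, 81.555, 0.464, 63.22, -2.315], TCP at [0.283, -0.585, 0.219] pointing down, gripper open.
Joint ranges: [-178.69, 178.69], [-17.37, 117.87], [-77.05, 75.6], [15.02, 138.74], [-78.02, 258.01], [0.78, 113.62], [-162.83, 162.83]. Speed limits (degrees/s): [159.86, 159.86, 180, 180, 180, 180, 180].

## Interface

Orientations are given as a 3x3 rotation matrix whose columns are the frame's x, y, z axes.
In Python, from station import arm, viewer, spot_in, outline_of gives the robot as it stands.
- The arm moves only by the tool carry_out, never from a script. Its argument "deltas" is a list of rows, each a list of 3 entries, a list of its own where there are three numbers: the turn, a rotation vector about the tool's x, y, z each as a share of 360 degrees, from -1 to 1, then the shift along the tool's x, y, z each as a share of 1 m, from -1 to 1, then the finger opening in mm, from 0 to 93. In form: [[[ax, ay, az], [tx, ty, tz], claw], ...]. A call has 1 to 5 rows; each row shifts and turns the commanded pose from where the row before left it, along the tool's axes as they then stand; what a row does not reach is not made up. A row lasts 1/12 s, in which the tool goes at most 41.7 mm and 7.16 degrees, less where a joint would pass 70% of its speed; a pose out of reach is approached as far as the arm can. A call with a number of a shift or a turn outside -1 to 1 is refused whole. A call with a gripper value outside its range is refused whole. The fingers move at their own pace and stop on an object; "force" is the grip in N (left out, the last holds). Time passes only in rows, so rows that do not move let the fingers close. It gives the time, the measured TCP pose, the force, the opening and the grip force at its end, in the units of the state.
- arm.read_state(): the state, without advancing time (a new reading comes with each control period).
- viewer.snapshot(name): name is "scene" or "top" or "wrist"; returns a dict with "img" (400x640x3 uint8, red, green, blue), "intrinsics" (3x3 intrinsics, pixels), "R" (3x3) and "t" (3): a world point X has camera coordinates R X + t. Camera axes: x right, y down, z forward; pixel columns grow to the right and rows downward; lengths in m; the calibration is good to about 2 mm. A picture is of the moment at which its call begins. There is no depth.
- arm.hand_in(): hands the job in; it is judged then, once.
Trained networks look in the newest picture that a camera, given by its name, has taken for a name from the list of things; names that differ only in an ending like _2 or _b are one class to them, and where a whole thing is asked for, a point or a joint stands for the part that bears it (a point fixed in the world has none). Each returns a list of dicts, best first, with "score" (0 to 1); they miss things now and then, are a little off and sometimes report something else, mostly with a low value. They report only what shows in the picture. A call takes as long as a camera call.
- spot_in(camera, target): "extent" ([left, top, right, bottom] in pixels, round what is visible of it).
- outline_of(camera, target): "pixels" (400x640 bool, what is visible of it) and "extent" ([left, top, right, bottom] in pixels, round what is visible of it).
The state is a dict: "time": time; "joint_positions": joint angles; "qvel": joint speeds; "tau": joint torques, N m; "tool_pos": TCP position; "orientation": TCP orientation; "contact_force": force on the tool from outside, world axes, zero at the start; "torque": the same for the moment, N m; "width": finger opening in m; "grasp_force": force on a finger pad.
Only numpy, scipy, OpenCV 4.12 (cv2) and the standard library are available. Lean on these libraries where they do the work, as an engineer would, in place of code of your own. Each camera call takes 0.05 s, during which the arm holds its last target. There are 200 camera calls.

## Working session

There is one attempt and no reset: what is moved stays moved. The work goes in short steps, Python scripts to look and compute and a tool call to move; the robot and the scene stay as the last step left them, time stands still between calls to the robot, and variables do not carry over. Pictures are saved under pics/ and viewed, at most 14 in all, crops included, and the job is handed in when it is done.

Besides the shell and the picture viewer there is one more tool, called in YAML: its name, and indented under it one key for each argument. carry_out: Moves the arm, as the interface text tells. Shift numbers are shares of 1 m and turn numbers shares of 360 degrees, none past 1 either way. Its arguments: {"type":"object","properties":{"deltas":{"type":"array"},"force":{"type":"number"}},"required":["deltas"]}

```bash
ls; mkdir -p pics; python3 - <<'E'
from station import arm, viewer, spot_in, outline_of
import cv2,numpy as np
s=arm.read_state(); print(s)
for c in ["scene","top"]:
    v=viewer.snapshot(c); cv2.imwrite(f"pics/{c}0.png",v["img"][:,:,::-1])
    print(c,v["intrinsics"],v["R"],v["t"], -np.array(v["R"]).T@np.array(v["t"]))
    for n in ["spill_tray","aerosol","bottle","jar","pot","mat","service_tray","dropper","tin","piston"]:
        print(n,[(np.round(d["extent"]).tolist(),round(d["score"],2)) for d in spot_in(c,n)][:3])
E
```

```text
pics
{'time': 0.0, 'joint_positions': array([62.65305737, 35.28844662, -0.72307174, 81.63968855,  0.4653225 ,
       63.22101484, -2.31776475]), 'qvel': array([-0.01883909, -0.05317001,  0.06746585, -0.03039455,  0.01596065,
       -0.03714095,  0.05408103]), 'tau': array([ 7.60686744e-04, -4.58930397e+01,  2.09109485e-01, -1.65741777e+01,
       -6.11654366e-02,  2.03807390e-02,  2.13571152e-04]), 'tool_pos': array([ 0.28285145, -0.58435076,  0.21749974]), 'orientation': array([[ 9.00089844e-01,  4.35702796e-01, -1.16046031e-03],
       [ 4.35704338e-01, -9.00086974e-01,  2.27354905e-03],
       [-5.39235259e-05, -2.55201600e-03, -9.99996742e-01]]), 'contact_force': array([-0.3064285 , -0.46488543, -0.18846816]), 'torque': array([-0.04566672, -0.00914138, -0.03127548]), 'grasp_force': 0.0, 'width': 0.0928278277803247}
scene [[399.04539694   0.         317.8457585 ]
 [  0.         399.04539694 200.2868753 ]
 [  0.           0.           1.        ]] [[-0.58034687  0.81434146 -0.00674498]
 [ 0.57426619  0.40335465 -0.71240675]
 [-0.57742173 -0.41731644 -0.70173438]] [ 0.28633563 -0.28
[... 487 characters left out ...]
]
 [  0.         477.15472711 199.81970151]
 [  0.           0.           1.        ]] [[-0.01871033 -0.99962661 -0.01991368]
 [-0.99783462  0.01992548 -0.06268213]
 [ 0.06305552  0.01869776 -0.99783485]] [0.03915409 0.53165348 1.17991998] [0.45683437 0.00648416 1.21147016]
spill_tray [([287.0, 149.0, 402.0, 245.0], 0.63), ([428.0, 160.0, 502.0, 268.0], 0.47)]
aerosol [([329.0, 197.0, 352.0, 222.0], 0.91)]
bottle [([354.0, 179.0, 383.0, 205.0], 0.56)]
jar [([300.0, 158.0, 331.0, 191.0], 0.94)]
pot [([331.0, 176.0, 354.0, 195.0], 0.83)]
mat [([170.0, 174.0, 248.0, 288.0], 0.61)]
service_tray [([427.0, 164.0, 502.0, 268.0], 0.59)]
dropper []
tin []
piston [([437.0, 178.0, 459.0, 199.0], 0.84)]
```

```bash
python3 - <<'E'
import cv2
t=cv2.imread("pics/top0.png")[130:300,150:520]
cv2.imwrite("pics/t1.png",cv2.resize(t,None,fx=2.16,fy=2.16,interpolation=2))
t=cv2.imread("pics/scene0.png")[100:330,150:520]
cv2.imwrite("pics/s1.png",cv2.resize(t,None,fx=2.16,fy=2.16,interpolation=2))
E
```

```text
(no output)
```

View pics/t1.png

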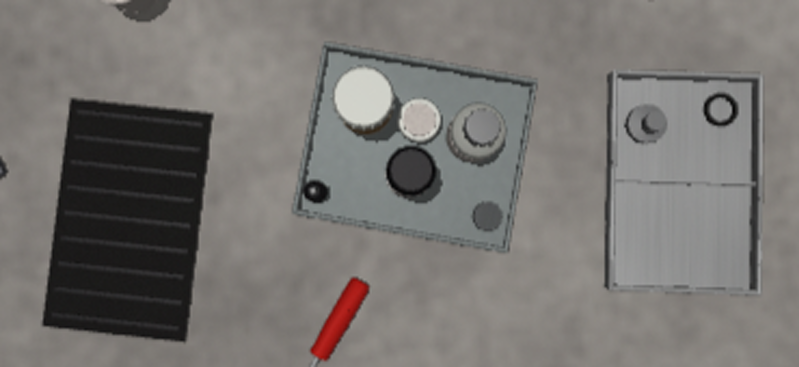

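View pics/s1.png

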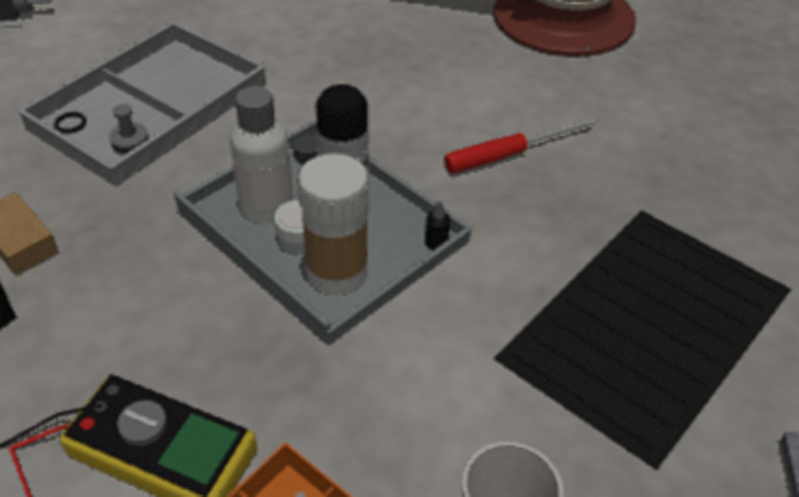

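The top view shows the mat on the left and the service tray on the right. In the crop, the aerosol stands in front at (411,171), the jar is left at (363,97), the bottle is right at (484,127), and the pot is between them at (419,119). The scene view agrees, so next I compute positions.

```bash
cat > h.py <<'E'
from station import arm, viewer, spot_in, outline_of
import cv2,numpy as np
from scipy.optimize import least_squares
def w(v,p,z):
    K,R,t=map(np.array,(v["intrinsics"],v["R"],v["t"]))
    d=R.T@np.linalg.inv(K)@np.array([p[0],p[1],1.]); c=-R.T@t
    return (c+d*(z-c[2])/d[2])[:2]
def proj(v,X):
    K,R,t=map(np.array,(v["intrinsics"],v["R"],v["t"]))
    q=(R@np.atleast_2d(X).T+t[:,None]); q=K@q
    return (q[:2]/q[2]).T
def circ(v,m,z,zs=None):
    "circle fit to hull of mask projected to height z"
    c=max(cv2.findContours(m.astype(np.uint8),0,1)[0],key=cv2.contourArea)[:,0]
    return c
def solid(n,x,y,z0=.003):
    P={"aerosol":[(0,26.5),(119,26),(146,26)],"bottle":[(0,30),(98,30),(116,18),(150,18)],"jar":[(0,31),(105,31),(105,32.5),(135,32.5)],"pot":[(0,22),(20,24),(20,25),(36,25)]}[n]
    if n=="aerosol":P=P+[(155,15)]
    a=np.linspace(0,2*np.pi,40,endpoint=False)
    return np.array([(x+r*np.cos(k)/1e3,y+r*np.sin(k)/1e3,z0+h/1e3) for h,r in P for k in a])
E
python3 - <<'E'
from h import *
v=viewer.snapshot("top")
f=lambda p:(150+p[0]/2.16-.3,130+p[1]/2.16-.3)
for n,p,z in [("jar",(363,97),.138),("aer",(411,171),.15),("bot",(484,127),.153),("pot",(419,119),.039)]: print(n,w(v,f(p),z))
for n,C,zz in [("spill",[(325,43),(537,80),(508,250),(295,213)],[.03,.03,.02,.02]),("mat",[(71,99),(213,114),(186,341),(43,325)],[.003]*4),("serv",[(610,72),(762,73),(760,294),(608,290)],[.028]*4)]:
    W=np.array([w(v,f(p),z) for p,z in zip(C,zz)]); a=W[0]+W[1]-W[2]-W[3]; 
    print(n,W.mean(0),"yaw",np.degrees(np.arctan2(a[1],a[0])),"size",np.linalg.norm(a)/2,np.linalg.norm(W[0]+W[3]-W[1]-W[2])/2)
# silhouette bbox fit, both cameras
o={n:[] for n in("jar","aerosol","bottle","pot")}
v2=viewer.snapshot("scene")
for n in o:
  for c,vv in(("top",v),("scene",v2)):
    d=outline_of(c,n)
    if d: o[n].append((c,vv,d[0])); print(n,c,round(d[0]["score"],2),d[0]["extent"],int(d[0]["pixels"].sum()))
E
```

```text
jar [0.58188232 0.02919935]
aer [ 0.50283173 -0.01908025]
bot [ 0.54650727 -0.09498786]
pot [ 0.56683629 -0.03214707]
spill [ 0.53653416 -0.02836879] yaw -11.010609696177456 size 0.19870400780566458 0.24844567471737308
mat [0.45926567 0.31077007] yaw -7.21949377865449 size 0.267242937323797 0.16957463857051747
serv [ 0.48997948 -0.33417593] yaw -2.695284961243633 size 0.2507051309141664 0.1724713358189117
jar top 0.8 [302.0, 161.6, 330.9, 192.8] 718
jar scene 0.75 [284.8, 170.1, 318.7, 241.8] 1861
aerosol top 0.97 [330.0, 196.2, 352.8, 222.5] 440
aerosol scene 0.87 [295.3, 137.2, 322.0, 176.2] 793
bottle top 0.93 [355.0, 178.0, 383.4, 205.4] 618
bottle scene 0.85 [258.0, 137.9, 285.0, 204.3] 1360
pot top 0.72 [330.9, 177.7, 351.1, 193.8] 308
pot scene 0.67 [279.0, 192.5, 290.7, 215.5] 267
```

carry_out:
  deltas:
    - [[0, 0, 0.0166], [0, 0, -0.014], 93]
    - [[0, 0, 0.0166], [0, 0, -0.014], 93]
    - [[0, 0, 0.0166], [0, 0, -0.014], 93]
    - [[0, 0, 0.0166], [0, 0, -0.014], 93]
    - [[0, 0, 0.0166], [0, 0, -0.014], 93]
  force: 15

```text
time: 2.02
tool_pos: [0.2833, -0.5849, 0.2893]
orientation: [[0.997, -0.076, 0.0], [-0.076, -0.997, 0.0], [0.0, -0.0, -1.0]]
contact_force: [-0.7, -0.5, -0.3]
width: 0.093
grasp_force: 0.0
```

carry_out:
  deltas:
    - [[0, 0, 0.0166], [0, 0, -0.012], 93]
    - [[0, 0, 0], [0.008, -0.038, 0], 93]
    - [[0, 0, 0], [0.008, -0.038, 0], 93]
    - [[0, 0, 0], [0.008, -0.038, 0], 93]
    - [[0, 0, 0], [0.008, -0.038, 0], 93]

```text
time: 2.43
tool_pos: [0.3416, -0.4393, 0.3007]
orientation: [[0.985, -0.174, 0.0], [-0.174, -0.985, -0.0], [0.001, -0.0, -1.0]]
contact_force: [1.4, 0.4, -0.2]
width: 0.093
grasp_force: 0.0
```

carry_out:
  deltas:
    - [[0, 0, 0], [0.008, -0.038, 0], 93]
    - [[0, 0, 0], [0.008, -0.038, 0], 93]
    - [[0, 0, 0], [0.008, -0.038, 0], 93]
    - [[0, 0, 0], [0.008, -0.038, 0], 93]
    - [[0, 0, 0], [0.008, -0.038, 0], 93]

```text
time: 2.85
tool_pos: [0.4141, -0.2589, 0.301]
orientation: [[0.985, -0.174, 0.001], [-0.174, -0.985, -0.0], [0.001, 0.0, -1.0]]
contact_force: [0.4, 0.2, 1.1]
width: 0.093
grasp_force: 0.0
```

carry_out:
  deltas:
    - [[0, 0, 0], [0.008, -0.038, 0], 93]
    - [[0, 0, 0], [0.008, -0.038, 0], 93]
    - [[0, 0, 0], [0.008, -0.038, 0], 93]
    - [[0, 0, 0], [0.008, -0.038, 0], 93]
    - [[0, 0, 0], [0.008, -0.038, 0], 93]

```text
time: 3.27
tool_pos: [0.4865, -0.0788, 0.3011]
orientation: [[0.985, -0.174, 0.001], [-0.174, -0.985, -0.0], [0.001, -0.0, -1.0]]
contact_force: [0.6, -0.8, -0.4]
width: 0.093
grasp_force: 0.0
```

carry_out:
  deltas:
    - [[0, 0, 0], [0.005, -0.012, 0], 93]
    - [[0, 0, 0], [0, 0, 0], 93]
    - [[0, 0, 0], [0, 0, 0], 93]

```text
time: 3.52
tool_pos: [0.493, -0.0697, 0.3006]
orientation: [[0.985, -0.173, -0.0], [-0.173, -0.985, -0.001], [-0.0, 0.001, -1.0]]
contact_force: [-1.2, -0.8, 0.5]
width: 0.0932
grasp_force: 0.0
```

```bash
cat >> h.py <<'E'
def outl(c,names):
    v=viewer.snapshot(c); r={}
    for n in names:
        d=outline_of(c,n)
        if d and d[0]["score"]>.5: r[n]=d[0]
    return v,r
E
python3 - <<'E'
from h import *
v=viewer.snapshot("wrist"); cv2.imwrite("pics/w1.png",v["img"][:,:,::-1])
print(-np.array(v["R"]).T@v["t"], np.array(v["R"])[2], v["intrinsics"][0][0])
E
```

```text
[ 0.56728872 -0.08287861  0.46664697] [-0.26506895  0.04695415 -0.96308554] 333.5249692299574
```

View pics/w1.png

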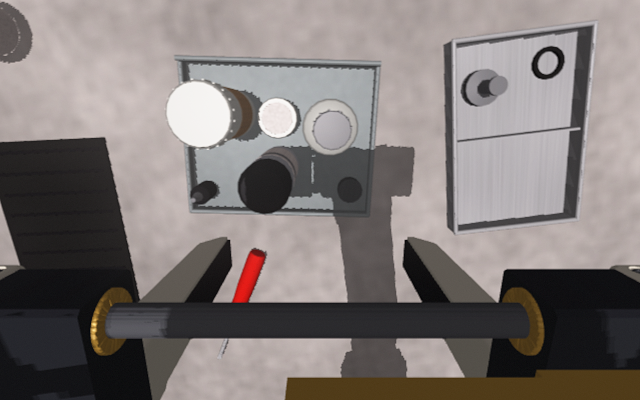

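The wrist view shows the jar lid at (198,113), the aerosol cap at (265,186), the bottle cap at (333,130) and the pot at (278,117). All of them look clear from above. Next is a joint fit over the three cameras.

```bash
python3 - <<'E'
from h import *
T=viewer.snapshot("top");S=viewer.snapshot("scene")
E={"jar":([302.0,161.6,330.9,192.8],[284.8,170.1,318.7,241.8]),"aerosol":([330.0,196.2,352.8,222.5],[295.3,137.2,322.0,176.2]),"bottle":([355.0,178.0,383.4,205.4],[258.0,137.9,285.0,204.3]),"pot":([330.9,177.7,351.1,193.8],[279.0,192.5,290.7,215.5])}
W,r=outl("wrist",E)
g={"jar":(.582,.029),"aerosol":(.503,-.019),"bottle":(.5465,-.095),"pot":(.567,-.032)}
for n in E:
    obs=[(T,E[n][0]),(S,E[n][1])]
    if n in r: obs.append((W,r[n]["extent"]))
    def f(p,full=False):
        X=solid(n,*p); o=[]
        for v,e in obs:
            q=proj(v,X); o+=list(np.r_[q.min(0),q.max(0)]-.0-np.array(e))
        return np.array(o)
    s=least_squares(f,g[n],loss="soft_l1",f_scale=1.,x_scale=.01,diff_step=1e-4)
    print(n,s.x.round(4),f(s.x).round(1).tolist())
# wrist point checks
for n,p,z in [("jar",(198,113),.138),("bottle",(333,130),.153),("pot",(278,117),.039)]: print(n,w(W,p,z).round(4))
C=[(177,58),(381,65),(368,216),(190,212)]
Q=np.array([w(W,p,z) for p,z in zip(C,[.03,.03,.02,.02])]);a=Q[0]+Q[1]-Q[2]-Q[3];b=Q[0]+Q[3]-Q[1]-Q[2]
print("spill",Q.mean(0),np.degrees(np.arctan2(a[1],a[0])),np.linalg.norm(a)/2,np.linalg.norm(b)/2)
E
```

```text
jar [0.5814 0.0303] [0.9, -1.0, 0.8, 0.3, 2.6, -0.7, 1.8, -5.1, -2.3, -1.3, 2.1, 0.3]
aerosol [ 0.5017 -0.0181] [-2.2, 1.5, -1.6, -0.2, 0.5, 2.1, -1.2, 28.3, 0.4, 0.0, 1.6, 0.0]
bottle [ 0.5457 -0.0922] [0.3, -0.0, -0.0, 0.4, -1.7, 0.7, 1.2, -0.7, 0.4, 0.4, -0.7, -0.6]
pot [ 0.5652 -0.028 ] [0.9, -2.3, 1.1, 2.2, -1.5, -0.8, 9.6, 2.2, -0.3, 4.2, -0.2, -1.6]
jar [0.5831 0.0266]
bottle [ 0.5456 -0.0968]
pot [ 0.5657 -0.0362]
spill [ 0.53282013 -0.02919048] -12.389674966746762 0.19783724156370705 0.24897215455670452
```

carry_out:
  deltas:
    - [[0, 0, 0], [0, -0.026, 0], 93]
    - [[0, 0, 0], [0, -0.0255, 0], 93]
    - [[0, 0, 0], [0, 0, 0.035], 93]
    - [[0, 0, 0], [0, 0, 0.035], 93]
    - [[0, 0, 0], [0, 0, 0.035], 93]
  force: 20

```text
time: 4.33
tool_pos: [0.5027, -0.0187, 0.1952]
orientation: [[0.985, -0.173, 0.003], [-0.173, -0.985, 0.0], [0.003, -0.001, -1.0]]
contact_force: [1.0, 0.1, -0.2]
width: 0.0927
grasp_force: 0.0
```

carry_out:
  deltas:
    - [[0, 0, 0], [0, 0, 0.03], 93]
    - [[0, 0, 0], [0, 0, 0.03], 93]
    - [[0, 0, 0], [0, 0, 0.0195], 93]
    - [[0, 0, 0], [0, 0, 0], 93]
    - [[0, 0, 0], [0, 0, 0], 93]

```text
time: 4.75
tool_pos: [0.5018, -0.0193, 0.1158]
orientation: [[0.985, -0.175, -0.002], [-0.175, -0.985, -0.0], [-0.002, 0.0, -1.0]]
contact_force: [0.4, 0.5, 0.3]
width: 0.0926
grasp_force: 0.0
```

```bash
python3 - <<'E'
from h import *
v=viewer.snapshot("wrist"); cv2.imwrite("pics/w2.png",v["img"][:,:,::-1])
E
```

```text
(no output)
```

View pics/w2.png

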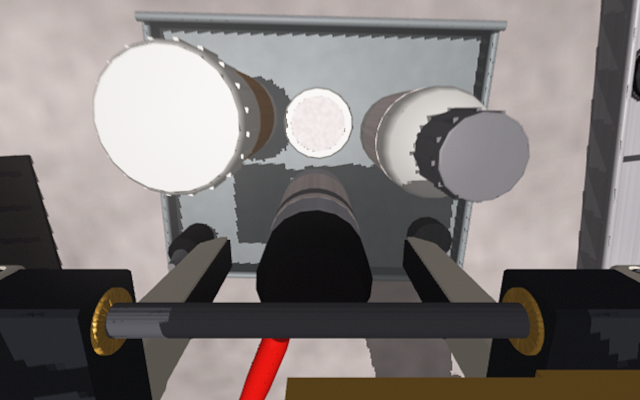

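The aerosol cap at column 315 is centred between the fingers, whose inner edges are at columns 231 and 404. The neighbours stay clear of them.

```bash
python3 - <<'E'
from h import *
v=viewer.snapshot("wrist")
for n,p,z in [("jar",(170,117),.138),("bottle",(484,155),.153),("pot",(319,122),.039)]: print(n,w(v,p,z).round(4))
print(-np.array(v["R"]).T@v["t"])
E
```

```text
jar [0.5847 0.0291]
bottle [ 0.5486 -0.0935]
pot [ 0.5681 -0.0323]
[ 0.57680963 -0.03261627  0.28306415]
```

carry_out:
  deltas:
    - [[0, 0, 0], [0, 0, 0], 45]
    - [[0, 0, 0], [0, 0, 0], 45]
    - [[0, 0, 0], [0, 0, 0], 45]
    - [[0, 0, 0], [0, 0, 0], 45]
    - [[0, 0, 0], [0, 0, 0], 45]
  force: 20

```text
time: 5.27
tool_pos: [0.5023, -0.019, 0.1166]
orientation: [[0.985, -0.174, 0.001], [-0.174, -0.985, 0.0], [0.001, -0.0, -1.0]]
contact_force: [0.8, 0.1, 0.7]
width: 0.0642
grasp_force: 0.0
```

carry_out:
  deltas:
    - [[0, 0, 0], [0, 0, 0], 45]
    - [[0, 0, 0], [0, 0, 0], 45]
    - [[0, 0, 0], [0, 0, 0], 45]
    - [[0, 0, 0], [0, 0, 0], 45]
    - [[0, 0, 0], [0, 0, 0], 45]

```text
time: 5.68
tool_pos: [0.5022, -0.0189, 0.1163]
orientation: [[0.985, -0.174, 0.0], [-0.174, -0.985, 0.0], [0.0, -0.0, -1.0]]
contact_force: [0.1, 0.1, 0.5]
width: 0.0521
grasp_force: 20.0
```

carry_out:
  deltas:
    - [[0, 0, 0], [0, 0, -0.01], 45]
    - [[0, 0, 0], [0, 0, -0.025], 45]
    - [[0, 0, 0], [0, 0, -0.035], 45]
    - [[0, 0, 0], [0, 0, -0.025], 45]
    - [[0, 0, 0], [-0.0092, -0.0157, 0], 45]

```text
time: 6.1
tool_pos: [0.5, -0.006, 0.2159]
orientation: [[0.983, -0.181, 0.012], [-0.181, -0.984, -0.003], [0.012, 0.001, -1.0]]
contact_force: [1.4, -0.1, -2.1]
width: 0.0519
grasp_force: 20.0
```

carry_out:
  deltas:
    - [[0, 0, 0], [-0.0184, -0.0314, 0], 45]
    - [[0, 0, 0], [-0.0184, -0.0314, 0], 45]
    - [[0, 0, 0], [-0.0184, -0.0314, 0], 45]
    - [[0, 0, 0], [-0.0184, -0.0314, 0], 45]
    - [[0, 0, 0], [-0.0184, -0.0314, 0], 45]

```text
time: 6.52
tool_pos: [0.4311, 0.1697, 0.2108]
orientation: [[0.985, -0.175, -0.001], [-0.175, -0.985, -0.001], [-0.001, 0.001, -1.0]]
contact_force: [-0.1, -1.4, -1.6]
width: 0.0516
grasp_force: 20.0
```

carry_out:
  deltas:
    - [[0, 0, 0], [-0.0184, -0.0314, 0], 45]
    - [[0, 0, 0], [-0.0184, -0.0314, 0], 45]
    - [[0, 0, 0], [-0.0184, -0.0314, 0], 45]
    - [[0, 0, 0], [-0.0184, -0.0314, 0], 45]
    - [[0, 0, 0], [-0.0092, -0.0157, 0], 45]

```text
time: 6.93
tool_pos: [0.3723, 0.327, 0.2108]
orientation: [[0.986, -0.168, -0.002], [-0.168, -0.986, 0.003], [-0.002, -0.002, -1.0]]
contact_force: [0.3, 1.4, -2.4]
width: 0.0515
grasp_force: 20.0
```

carry_out:
  deltas:
    - [[0, 0, 0], [0, 0, 0], 45]
    - [[0, 0, 0], [0, 0, 0.03], 45]
    - [[0, 0, 0], [0, 0, 0.03], 45]
    - [[0, 0, 0], [0, 0, 0.02], 45]
    - [[0, 0, 0], [0, 0, 0], 45]

```text
time: 7.35
tool_pos: [0.3732, 0.3185, 0.1272]
orientation: [[0.985, -0.175, -0.008], [-0.175, -0.985, -0.008], [-0.006, 0.009, -1.0]]
contact_force: [1.0, -0.1, -1.6]
width: 0.0518
grasp_force: 20.0
```

carry_out:
  deltas:
    - [[0, 0, 0], [0, 0, 0], 45]
    - [[0, 0, 0], [0, 0, 0.006], 45]
    - [[0, 0, 0], [0, 0, 0.004], 45]
    - [[0, 0, 0], [0, 0, 0.003], 45]
    - [[0, 0, 0], [0, 0, 0], 45]

```text
time: 7.77
tool_pos: [0.3756, 0.3222, 0.1183]
orientation: [[0.985, -0.174, 0.0], [-0.174, -0.985, 0.0], [0.0, -0.0, -1.0]]
contact_force: [-1.6, -0.2, -1.7]
width: 0.0515
grasp_force: 20.0
```

carry_out:
  deltas:
    - [[0, 0, 0], [0, 0, 0.001], 45]
    - [[0, 0, 0], [0, 0, 0.0015], 45]
    - [[0, 0, 0], [0, 0, 0], 45]
    - [[0, 0, 0], [0, 0, 0], 45]

```text
time: 8.1
tool_pos: [0.3759, 0.3226, 0.1162]
orientation: [[0.985, -0.174, 0.001], [-0.174, -0.985, 0.001], [0.001, -0.001, -1.0]]
contact_force: [0.5, 0.2, 1.7]
width: 0.0518
grasp_force: 20.0
```

carry_out:
  deltas:
    - [[0, 0, 0], [0, 0, 0], 70]
    - [[0, 0, 0], [0, 0, 0], 93]
    - [[0, 0, 0], [0, 0, 0], 93]
    - [[0, 0, 0], [0, 0, 0], 93]
    - [[0, 0, 0], [0, 0, 0], 93]

```text
time: 8.52
tool_pos: [0.3755, 0.3222, 0.1156]
orientation: [[0.985, -0.174, -0.0], [-0.174, -0.985, 0.0], [-0.0, -0.0, -1.0]]
contact_force: [-0.2, 0.2, -0.6]
width: 0.0807
grasp_force: 0.0
```

carry_out:
  deltas:
    - [[0, 0, 0], [0, 0, 0], 93]
    - [[0, 0, 0], [0, 0, 0], 93]
    - [[0, 0, 0], [0, 0, -0.03], 93]
    - [[0, 0, 0], [0, 0, -0.035], 93]
    - [[0, 0, 0], [0, 0, -0.035], 93]

```text
time: 8.93
tool_pos: [0.3749, 0.3217, 0.2163]
orientation: [[0.985, -0.174, -0.002], [-0.174, -0.985, -0.002], [-0.002, 0.002, -1.0]]
contact_force: [1.2, 0.0, -0.7]
width: 0.0928
grasp_force: 0.0
```

carry_out:
  deltas:
    - [[0, 0, 0], [0.0255, 0.0253, 0], 93]
    - [[0, 0, 0], [0.0255, 0.0253, 0], 93]
    - [[0, 0, 0], [0.0255, 0.0253, 0], 93]
    - [[0, 0, 0], [0.0255, 0.0253, 0], 93]
    - [[0, 0, 0], [0.0255, 0.0253, 0], 93]

```text
time: 9.35
tool_pos: [0.4797, 0.174, 0.2159]
orientation: [[0.985, -0.174, 0.0], [-0.174, -0.985, 0.0], [0.0, -0.0, -1.0]]
contact_force: [0.4, -0.1, -1.7]
width: 0.0929
grasp_force: 0.0
```

carry_out:
  deltas:
    - [[0, 0, 0], [0.0255, 0.0253, 0], 93]
    - [[0, 0, 0], [0.0255, 0.0253, 0], 93]
    - [[0, 0, 0], [0.0255, 0.0253, 0], 93]
    - [[0, 0, 0], [0.0255, 0.0253, 0], 93]
    - [[0, 0, 0], [0.0255, 0.0253, 0], 93]

```text
time: 9.77
tool_pos: [0.5832, 0.0271, 0.2156]
orientation: [[0.985, -0.174, -0.0], [-0.174, -0.985, 0.0], [-0.0, -0.0, -1.0]]
contact_force: [0.5, 0.8, -0.4]
width: 0.0923
grasp_force: 0.0
```

carry_out:
  deltas:
    - [[0, 0, 0], [0, 0, 0], 93]
    - [[0, 0, 0], [0, 0, 0], 93]
    - [[0, 0, 0], [0, 0, 0], 93]

```text
time: 10.02
tool_pos: [0.582, 0.0296, 0.2153]
orientation: [[0.985, -0.174, -0.001], [-0.174, -0.985, 0.001], [-0.001, -0.001, -1.0]]
contact_force: [0.0, 1.0, -0.2]
width: 0.0933
grasp_force: 0.0
```

```bash
python3 - <<'E'
from h import *
print(arm.read_state()["tool_pos"])
v=viewer.snapshot("wrist"); cv2.imwrite("pics/w3.png",v["img"][:,:,::-1])
print(outline_of("wrist","jar")[0]["extent"])
v2=viewer.snapshot("scene");a=v2["img"][110:330,200:520]
cv2.imwrite("pics/c3.png",np.vstack([v["img"],cv2.resize(a,(640,440))[:200*2]])[::1,:,::-1][:800:2,::1] if 0 else np.hstack([cv2.resize(v["img"],(400,250)),cv2.resize(a,(364,250))])[:,:,::-1])
E
```

```text
[0.5820123  0.02961347 0.21529775]
[271.7, 153.2, 358.2, 250.8]
```

View pics/c3.png

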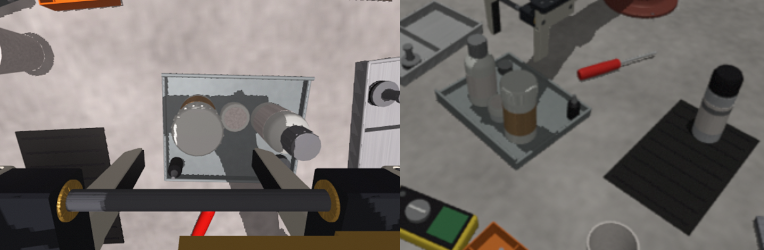

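The aerosol stands upright on the mat. The jar lid sits midway between the fingers, at column 315.

carry_out:
  deltas:
    - [[0, 0, 0], [0, 0, 0.03], 93]
    - [[0, 0, 0], [0, 0, 0.035], 93]
    - [[0, 0, 0], [0, 0, 0.03], 93]
    - [[0, 0, 0], [0, 0, 0.015], 93]
    - [[0, 0, 0], [0, 0, 0], 93]

```text
time: 10.58
tool_pos: [0.5792, 0.0301, 0.1021]
orientation: [[0.985, -0.172, -0.008], [-0.172, -0.985, -0.0], [-0.008, 0.001, -1.0]]
contact_force: [-0.7, -0.3, 0.6]
width: 0.0931
grasp_force: 0.0
```

carry_out:
  deltas:
    - [[0, 0, 0], [0, 0, 0], 58]
    - [[0, 0, 0], [0, 0, 0], 58]
    - [[0, 0, 0], [0, 0, 0], 58]
    - [[0, 0, 0], [0, 0, 0], 58]
    - [[0, 0, 0], [0, 0, 0], 58]

```text
time: 11.0
tool_pos: [0.5834, 0.029, 0.107]
orientation: [[0.985, -0.174, 0.003], [-0.174, -0.985, 0.0], [0.002, -0.001, -1.0]]
contact_force: [1.2, 0.3, 1.4]
width: 0.0645
grasp_force: 16.6
```

carry_out:
  deltas:
    - [[0, 0, 0], [0, 0, 0], 58]
    - [[0, 0, 0], [0, 0, 0], 58]
    - [[0, 0, 0], [0, 0, 0], 58]

```text
time: 11.25
tool_pos: [0.5835, 0.029, 0.1069]
orientation: [[0.985, -0.174, 0.002], [-0.174, -0.985, 0.0], [0.002, -0.001, -1.0]]
contact_force: [0.0, 0.6, 5.7]
width: 0.0641
grasp_force: 20.0
```

carry_out:
  deltas:
    - [[0, 0, 0], [0, 0, -0.01], 58]
    - [[0, 0, 0], [0, 0, -0.02], 58]
    - [[0, 0, 0], [0, 0, -0.03], 58]
    - [[0, 0, 0], [0, 0, -0.015], 58]
    - [[0, 0, 0], [0, 0, 0], 58]

```text
time: 11.67
tool_pos: [0.5848, 0.0287, 0.1844]
orientation: [[0.985, -0.174, 0.007], [-0.174, -0.985, 0.0], [0.007, -0.002, -1.0]]
contact_force: [0.7, -0.1, -1.8]
width: 0.0642
grasp_force: 20.0
```

carry_out:
  deltas:
    - [[0, 0, 0], [-0.0048, -0.0144, 0], 58]
    - [[0, 0, 0], [-0.0097, -0.0289, 0], 58]
    - [[0, 0, 0], [-0.0097, -0.0289, 0], 58]
    - [[0, 0, 0], [-0.0097, -0.0289, 0], 58]
    - [[0, 0, 0], [-0.0097, -0.0289, 0], 58]

```text
time: 12.08
tool_pos: [0.5607, 0.165, 0.179]
orientation: [[0.985, -0.175, -0.003], [-0.175, -0.985, -0.001], [-0.003, 0.002, -1.0]]
contact_force: [1.7, -0.2, -1.9]
width: 0.0643
grasp_force: 20.0
```

carry_out:
  deltas:
    - [[0, 0, 0], [-0.0097, -0.0289, 0], 58]
    - [[0, 0, 0], [-0.0097, -0.0289, 0], 58]
    - [[0, 0, 0], [-0.0097, -0.0289, 0], 58]
    - [[0, 0, 0], [-0.0097, -0.0289, 0], 58]
    - [[0, 0, 0], [-0.0048, -0.0144, 0], 58]

```text
time: 12.5
tool_pos: [0.5389, 0.3049, 0.1789]
orientation: [[0.986, -0.168, -0.004], [-0.168, -0.986, 0.002], [-0.004, -0.001, -1.0]]
contact_force: [-1.5, 2.1, -1.7]
width: 0.0644
grasp_force: 20.0
```

carry_out:
  deltas:
    - [[0, 0, 0], [0, 0, 0], 58]
    - [[0, 0, 0], [0, 0, 0.025], 58]
    - [[0, 0, 0], [0, 0, 0.025], 58]
    - [[0, 0, 0], [0, 0, 0.01], 58]
    - [[0, 0, 0], [0, 0, 0.006], 58]

```text
time: 12.92
tool_pos: [0.5411, 0.2968, 0.1121]
orientation: [[0.984, -0.176, -0.004], [-0.176, -0.984, -0.004], [-0.003, 0.005, -1.0]]
contact_force: [-0.0, -1.0, -1.5]
width: 0.0643
grasp_force: 20.0
```

carry_out:
  deltas:
    - [[0, 0, 0], [0, 0, 0], 58]
    - [[0, 0, 0], [0, 0, 0], 58]
    - [[0, 0, 0], [0, 0, 0], 58]

```text
time: 13.17
tool_pos: [0.5431, 0.3, 0.1161]
orientation: [[0.985, -0.175, 0.002], [-0.175, -0.985, 0.001], [0.002, -0.002, -1.0]]
contact_force: [-0.1, -0.6, -1.8]
width: 0.064
grasp_force: 20.0
```

carry_out:
  deltas:
    - [[0, 0, 0], [0, 0, 0.004], 58]
    - [[0, 0, 0], [0, 0, 0.003], 58]
    - [[0, 0, 0], [0, 0, 0.001], 58]
    - [[0, 0, 0], [0, 0, 0], 58]
    - [[0, 0, 0], [0, 0, 0], 58]

```text
time: 13.58
tool_pos: [0.5421, 0.3, 0.107]
orientation: [[0.985, -0.174, 0.0], [-0.174, -0.985, 0.0], [0.0, -0.0, -1.0]]
contact_force: [-0.5, -0.3, 0.3]
width: 0.0641
grasp_force: 20.0
```

carry_out:
  deltas:
    - [[0, 0, 0], [0, 0, 0.0015], 58]
    - [[0, 0, 0], [0, 0, 0], 58]
    - [[0, 0, 0], [0, 0, 0], 58]

```text
time: 13.83
tool_pos: [0.5424, 0.3001, 0.1069]
orientation: [[0.985, -0.174, 0.001], [-0.174, -0.985, 0.0], [0.001, -0.001, -1.0]]
contact_force: [-2.4, -0.9, 6.4]
width: 0.0642
grasp_force: 20.0
```

carry_out:
  deltas:
    - [[0, 0, 0], [0, 0, 0], 80]
    - [[0, 0, 0], [0, 0, 0], 93]
    - [[0, 0, 0], [0, 0, 0], 93]
    - [[0, 0, 0], [0, 0, 0], 93]
    - [[0, 0, 0], [0, 0, 0], 93]

```text
time: 14.25
tool_pos: [0.542, 0.2999, 0.105]
orientation: [[0.985, -0.174, -0.0], [-0.174, -0.985, -0.0], [-0.0, 0.0, -1.0]]
contact_force: [0.2, -0.7, -0.3]
width: 0.0912
grasp_force: 0.0
```

carry_out:
  deltas:
    - [[0, 0, 0], [0, 0, 0], 93]
    - [[0, 0, 0], [0, 0, -0.03], 93]
    - [[0, 0, 0], [0, 0, -0.04], 93]
    - [[0, 0, 0], [0, 0, -0.04], 93]
    - [[0, 0, 0], [0, 0, 0], 93]

```text
time: 14.67
tool_pos: [0.5466, 0.3026, 0.2241]
orientation: [[0.985, -0.174, 0.015], [-0.174, -0.985, 0.009], [0.013, -0.011, -1.0]]
contact_force: [0.8, 0.3, 1.0]
width: 0.0928
grasp_force: 0.0
```

carry_out:
  deltas:
    - [[0, 0, 0], [0.0073, 0.0388, 0], 93]
    - [[0, 0, 0], [0.0073, 0.0388, 0], 93]
    - [[0, 0, 0], [0.0073, 0.0388, 0], 93]
    - [[0, 0, 0], [0.0073, 0.0388, 0], 93]
    - [[0, 0, 0], [0.0073, 0.0388, 0], 93]

```text
time: 15.08
tool_pos: [0.544, 0.1007, 0.2152]
orientation: [[0.985, -0.174, 0.0], [-0.174, -0.985, 0.0], [0.0, -0.0, -1.0]]
contact_force: [0.9, 0.1, -0.8]
width: 0.093
grasp_force: 0.0
```

carry_out:
  deltas:
    - [[0, 0, 0], [0.0073, 0.0388, 0], 93]
    - [[0, 0, 0], [0.0073, 0.0388, 0], 93]
    - [[0, 0, 0], [0.0073, 0.0388, 0], 93]
    - [[0, 0, 0], [0.0073, 0.0388, 0], 93]
    - [[0, 0, 0], [0.0073, 0.0388, 0], 93]

```text
time: 15.5
tool_pos: [0.5461, -0.0967, 0.2152]
orientation: [[0.985, -0.174, 0.001], [-0.174, -0.985, 0.0], [0.0, -0.0, -1.0]]
contact_force: [1.1, 0.4, -0.5]
width: 0.0928
grasp_force: 0.0
```

carry_out:
  deltas:
    - [[0, 0, 0], [0, 0, 0], 93]
    - [[0, 0, 0], [0, 0, 0], 93]
    - [[0, 0, 0], [0, 0, 0], 93]

```text
time: 15.75
tool_pos: [0.5463, -0.0941, 0.215]
orientation: [[0.985, -0.174, -0.0], [-0.174, -0.985, 0.001], [-0.0, -0.001, -1.0]]
contact_force: [-0.3, 1.0, -0.3]
width: 0.093
grasp_force: 0.0
```

```bash
python3 - <<'E'
from h import *
print(arm.read_state()["tool_pos"])
v=viewer.snapshot("wrist")
print([(d["extent"],d["score"]) for n in("bottle","pot") for d in outline_of("wrist",n)])
v2=viewer.snapshot("scene");a=v2["img"][110:330,200:520]
cv2.imwrite("pics/c4.png",np.hstack([cv2.resize(v["img"],(400,250)),cv2.resize(a,(364,250))])[:,:,::-1])
for z in (.003,): print(proj(v,[[.547,-.0945,.153]]),proj(v,[[.567,-.033,.039]]))
E
```

```text
[ 0.54633428 -0.09413858  0.21496534]
[([281.3, 155.1, 352.5, 241.5], 0.93), ([231.4, 145.9, 279.2, 199.2], 0.85)]
[[317.40135168 216.85010833]] [[255.96739167 174.49298091]]
```

View pics/c4.png

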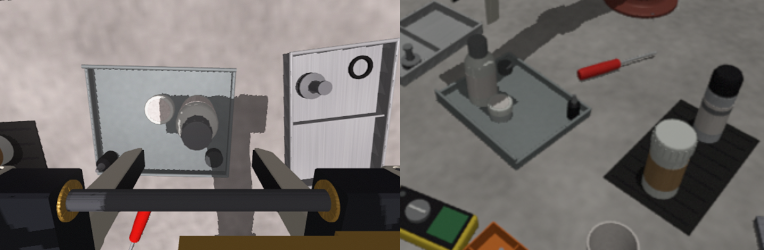

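The bottle cap is at about (314,211) against a predicted (317,217), so it is aligned. The jar and aerosol stand upright on the mat.

carry_out:
  deltas:
    - [[0, 0, 0], [0, 0, 0.03], 93]
    - [[0, 0, 0], [0, 0, 0.03], 93]
    - [[0, 0, 0], [0, 0, 0.023], 93]
    - [[0, 0, 0], [0, 0, 0.01], 93]
    - [[0, 0, 0], [0, 0, 0], 93]

```text
time: 16.37
tool_pos: [0.5448, -0.0935, 0.1199]
orientation: [[0.985, -0.172, -0.005], [-0.172, -0.985, 0.001], [-0.005, -0.0, -1.0]]
contact_force: [0.7, -0.4, -0.2]
width: 0.0932
grasp_force: 0.0
```

carry_out:
  deltas:
    - [[0, 0, 0], [0, 0, 0], 30]
    - [[0, 0, 0], [0, 0, 0], 30]
    - [[0, 0, 0], [0, 0, 0], 30]
    - [[0, 0, 0], [0, 0, 0], 30]
    - [[0, 0, 0], [0, 0, 0], 30]
  force: 22

```text
time: 16.78
tool_pos: [0.547, -0.095, 0.1232]
orientation: [[0.985, -0.174, 0.002], [-0.174, -0.985, -0.0], [0.002, -0.0, -1.0]]
contact_force: [0.7, -0.8, -0.7]
width: 0.0641
grasp_force: 0.0
```

carry_out:
  deltas:
    - [[0, 0, 0], [0, 0, 0], 30]
    - [[0, 0, 0], [0, 0, 0], 30]
    - [[0, 0, 0], [0, 0, 0], 30]
    - [[0, 0, 0], [0, 0, 0], 30]
    - [[0, 0, 0], [0, 0, 0], 30]

```text
time: 17.2
tool_pos: [0.5464, -0.0946, 0.1221]
orientation: [[0.985, -0.174, 0.0], [-0.174, -0.985, 0.0], [-0.0, -0.0, -1.0]]
contact_force: [0.2, 1.1, -0.3]
width: 0.0353
grasp_force: 22.0
```

carry_out:
  deltas:
    - [[0, 0, 0], [0, 0, 0], 30]
    - [[0, 0, 0], [0, 0, 0], 30]

```text
time: 17.37
tool_pos: [0.5464, -0.0946, 0.1222]
orientation: [[0.985, -0.174, 0.0], [-0.174, -0.985, 0.0], [0.0, -0.0, -1.0]]
contact_force: [-0.4, -0.1, -0.1]
width: 0.0353
grasp_force: 22.0
```

carry_out:
  deltas:
    - [[0, 0, 0], [0, 0, -0.015], 30]
    - [[0, 0, 0], [0, 0, -0.035], 30]
    - [[0, 0, 0], [0, 0, -0.04], 30]
    - [[0, 0, 0], [0, 0, -0.04], 30]
    - [[0, 0, 0], [0, 0, -0.035], 30]

```text
time: 17.78
tool_pos: [0.5458, -0.0951, 0.2888]
orientation: [[0.985, -0.174, -0.001], [-0.174, -0.985, -0.0], [-0.001, 0.0, -1.0]]
contact_force: [1.9, -0.7, -3.1]
width: 0.0357
grasp_force: 22.0
```

carry_out:
  deltas:
    - [[0, 0, 0], [0, 0, 0], 30]
    - [[0, 0, 0], [-0.0065, -0.016, 0], 30]
    - [[0, 0, 0], [-0.0131, -0.032, 0], 30]
    - [[0, 0, 0], [-0.0131, -0.032, 0], 30]
    - [[0, 0, 0], [-0.0131, -0.032, 0], 30]

```text
time: 18.2
tool_pos: [0.5192, 0.0241, 0.2855]
orientation: [[0.984, -0.176, -0.003], [-0.176, -0.984, -0.0], [-0.003, 0.001, -1.0]]
contact_force: [0.4, 0.3, -3.4]
width: 0.0356
grasp_force: 22.0
```

carry_out:
  deltas:
    - [[0, 0, 0], [-0.0131, -0.032, 0], 30]
    - [[0, 0, 0], [-0.0131, -0.032, 0], 30]
    - [[0, 0, 0], [-0.0131, -0.032, 0], 30]
    - [[0, 0, 0], [-0.0131, -0.032, 0], 30]
    - [[0, 0, 0], [-0.0131, -0.032, 0], 30]

```text
time: 18.62
tool_pos: [0.4825, 0.1932, 0.2856]
orientation: [[0.985, -0.174, -0.003], [-0.174, -0.985, -0.002], [-0.003, 0.002, -1.0]]
contact_force: [0.7, 0.1, -3.0]
width: 0.0356
grasp_force: 22.0
```

carry_out:
  deltas:
    - [[0, 0, 0], [-0.0131, -0.032, 0], 30]
    - [[0, 0, 0], [-0.0131, -0.032, 0], 30]
    - [[0, 0, 0], [-0.0131, -0.032, 0], 30]
    - [[0, 0, 0], [-0.0065, -0.016, 0], 30]
    - [[0, 0, 0], [0, 0, 0], 30]

```text
time: 19.03
tool_pos: [0.4547, 0.3164, 0.2852]
orientation: [[0.986, -0.165, -0.005], [-0.165, -0.986, 0.003], [-0.005, -0.002, -1.0]]
contact_force: [-0.9, 0.9, -3.1]
width: 0.0357
grasp_force: 22.0
```

carry_out:
  deltas:
    - [[0, 0, 0], [0, 0, 0], 30]
    - [[0, 0, 0], [0, 0, 0], 30]
    - [[0, 0, 0], [0, 0, 0], 30]

```text
time: 19.28
tool_pos: [0.459, 0.3085, 0.2865]
orientation: [[0.984, -0.177, -0.001], [-0.177, -0.984, -0.002], [-0.0, 0.002, -1.0]]
contact_force: [-0.0, 0.3, -2.7]
width: 0.0357
grasp_force: 22.0
```

carry_out:
  deltas:
    - [[0, 0, 0], [0, 0, 0.02], 30]
    - [[0, 0, 0], [0, 0, 0.035], 30]
    - [[0, 0, 0], [0, 0, 0.035], 30]
    - [[0, 0, 0], [0, 0, 0.03], 30]
    - [[0, 0, 0], [0, 0, 0.02], 30]

```text
time: 19.7
tool_pos: [0.4578, 0.3076, 0.1442]
orientation: [[0.984, -0.177, -0.003], [-0.177, -0.984, -0.004], [-0.003, 0.004, -1.0]]
contact_force: [1.0, -0.1, -3.0]
width: 0.0355
grasp_force: 22.0
```

carry_out:
  deltas:
    - [[0, 0, 0], [0, 0, 0.014], 30]
    - [[0, 0, 0], [0, 0, 0.004], 30]
    - [[0, 0, 0], [0, 0, 0.002], 30]
    - [[0, 0, 0], [0, 0, 0.001], 30]
    - [[0, 0, 0], [0, 0, 0], 30]

```text
time: 20.12
tool_pos: [0.4594, 0.3107, 0.1272]
orientation: [[0.985, -0.175, 0.002], [-0.175, -0.985, 0.001], [0.002, -0.002, -1.0]]
contact_force: [0.4, 0.4, -2.1]
width: 0.0357
grasp_force: 22.0
```

carry_out:
  deltas:
    - [[0, 0, 0], [0, 0, 0.0015], 30]
    - [[0, 0, 0], [0, 0, 0.0015], 30]
    - [[0, 0, 0], [0, 0, 0.001], 30]
    - [[0, 0, 0], [0, 0, 0], 30]
    - [[0, 0, 0], [0, 0, 0], 30]

```text
time: 20.53
tool_pos: [0.4585, 0.3107, 0.1223]
orientation: [[0.985, -0.174, 0.0], [-0.174, -0.985, 0.0], [0.0, -0.0, -1.0]]
contact_force: [0.3, -0.0, -3.6]
width: 0.0356
grasp_force: 22.0
```

carry_out:
  deltas:
    - [[0, 0, 0], [0, 0, 0.001], 30]
    - [[0, 0, 0], [0, 0, 0], 30]
    - [[0, 0, 0], [0, 0, 0], 30]

```text
time: 20.78
tool_pos: [0.4587, 0.3109, 0.1221]
orientation: [[0.985, -0.174, 0.001], [-0.174, -0.985, 0.0], [0.001, -0.001, -1.0]]
contact_force: [-1.5, -1.1, 3.8]
width: 0.0358
grasp_force: 22.0
```

carry_out:
  deltas:
    - [[0, 0, 0], [0, 0, 0], 60]
    - [[0, 0, 0], [0, 0, 0], 93]
    - [[0, 0, 0], [0, 0, 0], 93]
    - [[0, 0, 0], [0, 0, 0], 93]
    - [[0, 0, 0], [0, 0, 0], 93]

```text
time: 21.2
tool_pos: [0.4586, 0.3107, 0.1211]
orientation: [[0.985, -0.174, 0.0], [-0.174, -0.985, 0.0], [0.0, -0.0, -1.0]]
contact_force: [1.2, -0.2, -0.2]
width: 0.0644
grasp_force: 0.0
```

carry_out:
  deltas:
    - [[0, 0, 0], [0, 0, 0], 93]
    - [[0, 0, 0], [0, 0, -0.03], 93]
    - [[0, 0, 0], [0, 0, -0.035], 93]
    - [[0, 0, 0], [0, 0, -0.035], 93]
    - [[0, 0, 0], [0, 0, 0], 93]

```text
time: 21.62
tool_pos: [0.462, 0.3135, 0.2282]
orientation: [[0.985, -0.174, 0.012], [-0.174, -0.985, 0.009], [0.01, -0.011, -1.0]]
contact_force: [1.7, -0.4, 0.5]
width: 0.092
grasp_force: 0.0
```

carry_out:
  deltas:
    - [[0, 0, 0], [0.0185, 0.0355, 0], 93]
    - [[0, 0, 0], [0.0185, 0.0355, 0], 93]
    - [[0, 0, 0], [0.0185, 0.0355, 0], 93]
    - [[0, 0, 0], [0.0185, 0.0355, 0], 93]
    - [[0, 0, 0], [0.0185, 0.0355, 0], 93]

```text
time: 22.03
tool_pos: [0.519, 0.1179, 0.2212]
orientation: [[0.985, -0.174, 0.001], [-0.174, -0.985, 0.0], [0.0, -0.0, -1.0]]
contact_force: [0.1, -0.2, 0.3]
width: 0.093
grasp_force: 0.0
```

carry_out:
  deltas:
    - [[0, 0, 0], [0.0185, 0.0355, 0], 93]
    - [[0, 0, 0], [0.0185, 0.0355, 0], 93]
    - [[0, 0, 0], [0.0185, 0.0355, 0], 93]
    - [[0, 0, 0], [0.0185, 0.0355, 0], 93]
    - [[0, 0, 0], [0, 0, 0], 93]

```text
time: 22.45
tool_pos: [0.5683, -0.0453, 0.2207]
orientation: [[0.982, -0.19, 0.001], [-0.189, -0.982, -0.008], [0.003, 0.008, -1.0]]
contact_force: [0.1, -1.6, -0.4]
width: 0.0932
grasp_force: 0.0
```

carry_out:
  deltas:
    - [[0, 0, 0], [0, 0, 0.03], 93]
    - [[0, 0, 0], [0, 0, 0.035], 93]
    - [[0, 0, 0], [0, 0, 0.02], 93]
    - [[0, 0, 0], [0, 0, 0], 93]
    - [[0, 0, 0], [0, 0, 0], 93]

```text
time: 22.87
tool_pos: [0.5663, -0.0327, 0.1355]
orientation: [[0.985, -0.174, -0.002], [-0.174, -0.985, 0.0], [-0.002, 0.0, -1.0]]
contact_force: [0.4, 0.8, 0.0]
width: 0.093
grasp_force: 0.0
```

```bash
python3 - <<'E'
from h import *
print(arm.read_state()["tool_pos"])
v=viewer.snapshot("wrist")
print([(d["extent"],d["score"]) for n in("pot",) for d in outline_of("wrist",n)])
v2=viewer.snapshot("scene");a=v2["img"][110:330,200:520]
cv2.imwrite("pics/c5.png",np.hstack([cv2.resize(v["img"],(400,250)),cv2.resize(a,(364,250))])[:,:,::-1])
print(proj(v,[[.567,-.033,.039]]))
E
```

```text
[ 0.56630401 -0.03274412  0.13545246]
[([284.7, 167.6, 345.7, 235.4], 0.59)]
[[317.13951219 203.49402339]]
```

View pics/c5.png

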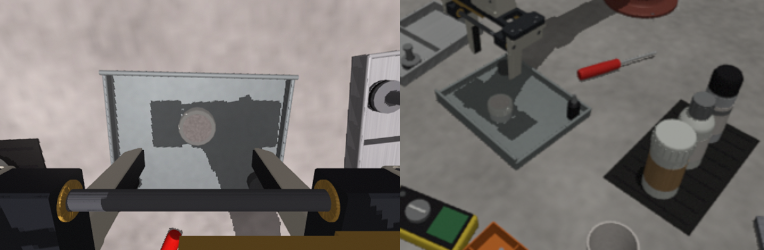

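All three stand upright on the mat. The pot at (315,202) matches the predicted (317,203), so I descend on it.

carry_out:
  deltas:
    - [[0, 0, 0], [0, 0, 0.03], 93]
    - [[0, 0, 0], [0, 0, 0.03], 93]
    - [[0, 0, 0], [0, 0, 0.025], 93]
    - [[0, 0, 0], [0, 0, 0.015], 93]
    - [[0, 0, 0], [0, 0, 0.01], 80]

```text
time: 23.43
tool_pos: [0.5672, -0.0329, 0.0258]
orientation: [[0.985, -0.174, 0.001], [-0.174, -0.985, 0.0], [0.001, -0.0, -1.0]]
contact_force: [-0.9, 0.0, 0.4]
width: 0.0896
grasp_force: 0.0
```

carry_out:
  deltas:
    - [[0, 0, 0], [0, 0, 0.006], 75]
    - [[0, 0, 0], [0, 0, 0.004], 75]
    - [[0, 0, 0], [0, 0, 0.003], 75]
    - [[0, 0, 0], [0, 0, 0], 60]
    - [[0, 0, 0], [0, 0, 0], 45]
  force: 10

```text
time: 23.85
tool_pos: [0.5675, -0.033, 0.014]
orientation: [[0.985, -0.174, 0.002], [-0.174, -0.985, 0.0], [0.002, -0.0, -1.0]]
contact_force: [-0.6, 0.2, 0.4]
width: 0.066
grasp_force: 0.0
```

carry_out:
  deltas:
    - [[0, 0, 0], [0, 0, 0], 45]
    - [[0, 0, 0], [0, 0, 0], 45]
    - [[0, 0, 0], [0, 0, 0], 45]
    - [[0, 0, 0], [0, 0, 0], 45]
    - [[0, 0, 0], [0, 0, 0], 45]

```text
time: 24.27
tool_pos: [0.5673, -0.0329, 0.0137]
orientation: [[0.985, -0.174, 0.001], [-0.174, -0.985, 0.0], [0.001, -0.0, -1.0]]
contact_force: [-0.7, 1.1, 4.0]
width: 0.0496
grasp_force: 10.0
```

carry_out:
  deltas:
    - [[0, 0, 0], [0, 0, -0.01], 45]
    - [[0, 0, 0], [0, 0, -0.025], 45]
    - [[0, 0, 0], [0, 0, -0.03], 45]
    - [[0, 0, 0], [0, 0, -0.025], 45]
    - [[0, 0, 0], [0, 0, 0], 45]

```text
time: 24.68
tool_pos: [0.5704, -0.0331, 0.1086]
orientation: [[0.985, -0.174, 0.01], [-0.174, -0.985, -0.0], [0.01, -0.002, -1.0]]
contact_force: [0.7, -0.5, 0.4]
width: 0.0495
grasp_force: 10.0
```

carry_out:
  deltas:
    - [[0, 0, 0], [-0.0043, 0.0159, 0], 45]
    - [[0, 0, 0], [-0.0085, 0.0318, 0], 45]
    - [[0, 0, 0], [-0.0085, 0.0318, 0], 45]
    - [[0, 0, 0], [-0.0085, 0.0318, 0], 45]
    - [[0, 0, 0], [-0.0085, 0.0318, 0], 45]

```text
time: 25.1
tool_pos: [0.5028, -0.1683, 0.1028]
orientation: [[0.985, -0.173, -0.001], [-0.173, -0.985, 0.0], [-0.001, 0.0, -1.0]]
contact_force: [-0.1, -0.1, -0.6]
width: 0.0493
grasp_force: 10.0
```

carry_out:
  deltas:
    - [[0, 0, 0], [-0.0085, 0.0318, 0], 45]
    - [[0, 0, 0], [-0.0085, 0.0318, 0], 45]
    - [[0, 0, 0], [-0.0085, 0.0318, 0], 45]
    - [[0, 0, 0], [-0.0085, 0.0318, 0], 45]
    - [[0, 0, 0], [-0.0085, 0.0318, 0], 45]

```text
time: 25.52
tool_pos: [0.4332, -0.3175, 0.1028]
orientation: [[0.985, -0.174, -0.001], [-0.174, -0.985, 0.001], [-0.001, -0.0, -1.0]]
contact_force: [0.7, 0.2, -0.4]
width: 0.0495
grasp_force: 10.0
```

carry_out:
  deltas:
    - [[0, 0, 0], [-0.0042, 0.0159, 0], 45]
    - [[0, 0, 0], [0, 0, 0], 45]
    - [[0, 0, 0], [0, 0, 0], 45]
    - [[0, 0, 0], [0, 0, 0], 45]
    - [[0, 0, 0], [0, 0, 0], 45]

```text
time: 25.93
tool_pos: [0.4288, -0.3291, 0.103]
orientation: [[0.985, -0.171, 0.0], [-0.171, -0.985, 0.002], [-0.0, -0.002, -1.0]]
contact_force: [-0.9, 0.3, -0.1]
width: 0.0494
grasp_force: 10.0
```

```bash
python3 - <<'E'
from h import *
print(arm.read_state()["tool_pos"])
v=viewer.snapshot("wrist");v2=viewer.snapshot("top");a=v2["img"][130:300,280:520]
cv2.imwrite("pics/c6.png",np.hstack([cv2.resize(v["img"],(400,250)),cv2.resize(a,(353,250))])[:,:,::-1])
E
```

```text
[ 0.42877369 -0.32913341  0.10303827]
```

View pics/c6.png

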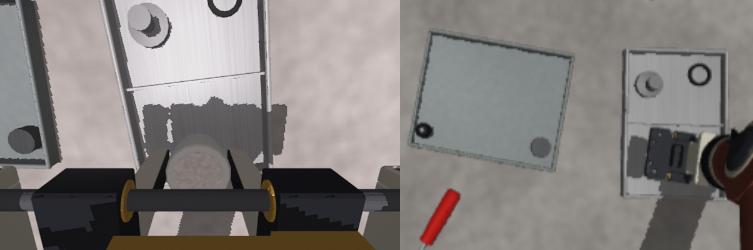

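The pot is held over the near compartment, in front of the partition and between the side walls, so I lower it.

carry_out:
  deltas:
    - [[0, 0, 0], [0, 0, 0.02], 45]
    - [[0, 0, 0], [0, 0, 0.03], 45]
    - [[0, 0, 0], [0, 0, 0.02], 45]
    - [[0, 0, 0], [0, 0, 0.01], 45]
    - [[0, 0, 0], [0, 0, 0.004], 45]

```text
time: 26.45
tool_pos: [0.4274, -0.3299, 0.0176]
orientation: [[0.985, -0.173, -0.002], [-0.173, -0.985, 0.002], [-0.003, -0.002, -1.0]]
contact_force: [-0.1, 0.6, -0.7]
width: 0.0492
grasp_force: 10.0
```

carry_out:
  deltas:
    - [[0, 0, 0], [0, 0, 0.002], 45]
    - [[0, 0, 0], [0, 0, 0.0015], 45]
    - [[0, 0, 0], [0, 0, 0.001], 45]
    - [[0, 0, 0], [0, 0, 0], 45]
    - [[0, 0, 0], [0, 0, 0], 45]

```text
time: 26.87
tool_pos: [0.4282, -0.3317, 0.0154]
orientation: [[0.985, -0.174, 0.001], [-0.174, -0.985, -0.001], [0.001, 0.001, -1.0]]
contact_force: [-0.2, 0.3, -1.2]
width: 0.0495
grasp_force: 10.0
```

carry_out:
  deltas:
    - [[0, 0, 0], [0, 0, 0.001], 45]
    - [[0, 0, 0], [0, 0, 0], 45]
    - [[0, 0, 0], [0, 0, 0], 45]

```text
time: 27.12
tool_pos: [0.4278, -0.3314, 0.0138]
orientation: [[0.985, -0.174, 0.0], [-0.174, -0.985, -0.0], [0.0, 0.0, -1.0]]
contact_force: [-0.4, -0.4, -1.2]
width: 0.0495
grasp_force: 10.0
```

carry_out:
  deltas:
    - [[0, 0, 0], [0, 0, 0.001], 45]
    - [[0, 0, 0], [0, 0, 0], 45]
    - [[0, 0, 0], [0, 0, 0], 45]

```text
time: 27.37
tool_pos: [0.4278, -0.3314, 0.0137]
orientation: [[0.985, -0.174, 0.0], [-0.174, -0.985, -0.0], [0.0, 0.0, -1.0]]
contact_force: [-0.9, 1.2, 6.5]
width: 0.0496
grasp_force: 10.0
```

carry_out:
  deltas:
    - [[0, 0, 0], [0, 0, 0], 60]
    - [[0, 0, 0], [0, 0, 0], 75]
    - [[0, 0, 0], [0, 0, 0], 75]
    - [[0, 0, 0], [0, 0, 0], 75]
    - [[0, 0, 0], [0, 0, 0], 75]

```text
time: 27.78
tool_pos: [0.4277, -0.3313, 0.0125]
orientation: [[0.985, -0.174, -0.0], [-0.174, -0.985, 0.0], [-0.0, -0.0, -1.0]]
contact_force: [0.8, 0.5, -0.0]
width: 0.074
grasp_force: 0.0
```

carry_out:
  deltas:
    - [[0, 0, 0], [0, 0, 0], 75]
    - [[0, 0, 0], [0, 0, -0.01], 75]
    - [[0, 0, 0], [0, 0, -0.03], 75]
    - [[0, 0, 0], [0, 0, -0.04], 75]
    - [[0, 0, 0], [0, 0, -0.04], 75]

```text
time: 28.2
tool_pos: [0.4271, -0.3308, 0.134]
orientation: [[0.985, -0.174, -0.002], [-0.174, -0.985, 0.001], [-0.002, -0.001, -1.0]]
contact_force: [0.6, -0.1, -0.4]
width: 0.0749
grasp_force: 0.0
```

carry_out:
  deltas:
    - [[0, 0, 0], [0, 0, -0.04], 93]
    - [[0, 0, 0], [0, 0, -0.04], 93]
    - [[0, 0, 0], [0, 0, -0.01], 93]
    - [[0, 0, 0], [-0.0048, -0.0375, 0], 93]
    - [[0, 0, 0], [-0.0048, -0.0375, 0], 93]

```text
time: 28.62
tool_pos: [0.4313, -0.2575, 0.2243]
orientation: [[0.984, -0.18, 0.003], [-0.18, -0.984, -0.003], [0.004, 0.002, -1.0]]
contact_force: [0.5, 0.4, 0.1]
width: 0.0928
grasp_force: 0.0
```

carry_out:
  deltas:
    - [[0, 0, 0], [-0.0048, -0.0375, 0], 93]
    - [[0, 0, 0], [-0.0048, -0.0375, 0], 93]
    - [[0, 0, 0], [-0.0048, -0.0375, 0], 93]
    - [[0, 0, 0], [-0.0048, -0.0375, 0], 93]
    - [[0, 0, 0], [-0.0048, -0.0375, 0], 93]

```text
time: 29.03
tool_pos: [0.4398, -0.0653, 0.2231]
orientation: [[0.985, -0.174, 0.001], [-0.174, -0.985, -0.0], [0.001, 0.0, -1.0]]
contact_force: [1.2, -0.8, -0.7]
width: 0.0931
grasp_force: 0.0
```

carry_out:
  deltas:
    - [[0, 0, 0], [-0.0048, -0.0375, 0], 93]
    - [[0, 0, 0], [-0.0048, -0.0375, 0], 93]
    - [[0, 0, 0], [-0.0048, -0.0375, 0], 93]
    - [[0, 0, 0], [-0.0048, -0.0375, 0], 93]
    - [[0, 0, 0], [-0.0048, -0.0375, 0], 93]

```text
time: 29.45
tool_pos: [0.4489, 0.1235, 0.2231]
orientation: [[0.985, -0.174, 0.0], [-0.174, -0.985, -0.0], [0.001, 0.0, -1.0]]
contact_force: [0.9, -0.7, 0.0]
width: 0.0931
grasp_force: 0.0
```

carry_out:
  deltas:
    - [[0, 0, 0], [-0.0048, -0.0375, 0], 93]
    - [[0, 0, 0], [-0.0048, -0.0375, 0], 93]
    - [[0, 0, 0], [-0.0048, -0.0375, 0], 93]
    - [[0, 0, 0], [-0.0048, -0.0375, 0], 93]
    - [[0, 0, 0], [-0.0048, -0.0375, 0], 93]

```text
time: 29.87
tool_pos: [0.458, 0.3122, 0.223]
orientation: [[0.985, -0.174, 0.0], [-0.174, -0.985, -0.0], [0.0, 0.0, -1.0]]
contact_force: [0.1, 0.2, 0.1]
width: 0.0931
grasp_force: 0.0
```

carry_out:
  deltas:
    - [[0, 0, 0], [0, 0, 0], 93]
    - [[0, 0, 0], [0, 0, 0], 93]
    - [[0, 0, 0], [0, 0, 0], 93]
    - [[0, 0, 0], [0, 0, 0], 93]

```text
time: 30.2
tool_pos: [0.4588, 0.3085, 0.2227]
orientation: [[0.984, -0.177, 0.0], [-0.177, -0.984, -0.002], [0.0, 0.002, -1.0]]
contact_force: [0.4, 0.6, -0.2]
width: 0.0934
grasp_force: 0.0
```

```bash
python3 - <<'E'
from h import *
print(arm.read_state()["tool_pos"])
v=viewer.snapshot("wrist");v2=viewer.snapshot("top");a=v2["img"][130:300,280:520]
print([(d["extent"],d["score"]) for d in outline_of("wrist","bottle")])
print(proj(v,[[.4585,.3107,.153]]))
cv2.imwrite("pics/c7.png",np.hstack([cv2.resize(v["img"],(400,250)),cv2.resize(a,(353,250))])[:,:,::-1])
E
```

```text
[0.45877008 0.30853858 0.22266373]
[([281.9, 154.3, 349.6, 242.3], 0.87)]
[[314.0049053  215.43068542]]
```

View pics/c7.png

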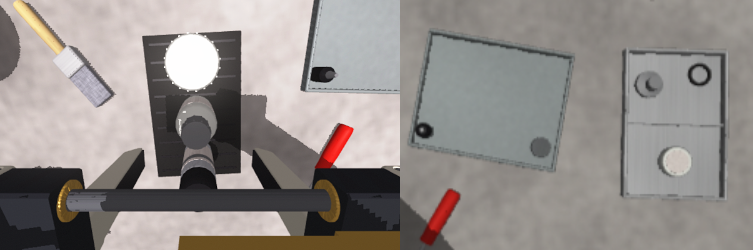

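The pot stands in the near compartment at (677,161) in the top view. The bottle is between the fingers and its neighbours are clear.

carry_out:
  deltas:
    - [[0, 0, 0], [0, 0, 0.03], 93]
    - [[0, 0, 0], [0, 0, 0.03], 93]
    - [[0, 0, 0], [0, 0, 0.025], 93]
    - [[0, 0, 0], [0, 0, 0.012], 93]
    - [[0, 0, 0], [0, 0, 0.004], 93]

```text
time: 30.77
tool_pos: [0.4574, 0.3085, 0.1194]
orientation: [[0.984, -0.176, -0.004], [-0.176, -0.984, -0.003], [-0.003, 0.004, -1.0]]
contact_force: [-0.3, 0.1, -0.4]
width: 0.093
grasp_force: 0.0
```

carry_out:
  deltas:
    - [[0, 0, 0], [0, 0, 0], 70]
    - [[0, 0, 0], [0, 0, 0], 30]
    - [[0, 0, 0], [0, 0, 0], 30]
    - [[0, 0, 0], [0, 0, 0], 30]
    - [[0, 0, 0], [0, 0, 0], 30]
  force: 22

```text
time: 31.18
tool_pos: [0.4589, 0.311, 0.1227]
orientation: [[0.985, -0.174, 0.002], [-0.174, -0.985, 0.001], [0.001, -0.001, -1.0]]
contact_force: [0.1, 0.6, -0.3]
width: 0.0641
grasp_force: 0.0
```

carry_out:
  deltas:
    - [[0, 0, 0], [0, 0, 0], 30]
    - [[0, 0, 0], [0, 0, 0], 30]
    - [[0, 0, 0], [0, 0, 0], 30]
    - [[0, 0, 0], [0, 0, 0], 30]
    - [[0, 0, 0], [0, 0, 0], 30]

```text
time: 31.6
tool_pos: [0.4584, 0.3108, 0.1217]
orientation: [[0.985, -0.174, 0.0], [-0.174, -0.985, 0.0], [0.0, -0.0, -1.0]]
contact_force: [-0.0, 0.5, -0.2]
width: 0.0354
grasp_force: 22.0
```

carry_out:
  deltas:
    - [[0, 0, 0], [0, 0, 0], 30]
    - [[0, 0, 0], [0, 0, 0], 30]
    - [[0, 0, 0], [0, 0, 0], 30]

```text
time: 31.85
tool_pos: [0.4584, 0.3109, 0.1218]
orientation: [[0.985, -0.174, 0.0], [-0.174, -0.985, 0.0], [0.0, -0.0, -1.0]]
contact_force: [0.5, 0.4, 0.2]
width: 0.0355
grasp_force: 22.0
```

carry_out:
  deltas:
    - [[0, 0, 0], [0, 0, -0.015], 30]
    - [[0, 0, 0], [0, 0, -0.035], 30]
    - [[0, 0, 0], [0, 0, -0.04], 30]
    - [[0, 0, 0], [0, 0, -0.04], 30]
    - [[0, 0, 0], [0, 0, -0.035], 30]

```text
time: 32.27
tool_pos: [0.4579, 0.3102, 0.2883]
orientation: [[0.985, -0.174, -0.001], [-0.174, -0.985, -0.0], [-0.001, 0.001, -1.0]]
contact_force: [0.1, -0.1, -3.2]
width: 0.0357
grasp_force: 22.0
```

carry_out:
  deltas:
    - [[0, 0, 0], [0, 0, 0], 30]
    - [[0, 0, 0], [0.0065, 0.016, 0], 30]
    - [[0, 0, 0], [0.0131, 0.032, 0], 30]
    - [[0, 0, 0], [0.0131, 0.032, 0], 30]
    - [[0, 0, 0], [0.0131, 0.032, 0], 30]

```text
time: 32.68
tool_pos: [0.483, 0.1905, 0.285]
orientation: [[0.985, -0.173, -0.003], [-0.173, -0.985, -0.002], [-0.003, 0.002, -1.0]]
contact_force: [-0.0, 0.2, -3.1]
width: 0.0355
grasp_force: 22.0
```

carry_out:
  deltas:
    - [[0, 0, 0], [0.0131, 0.032, 0], 30]
    - [[0, 0, 0], [0.0131, 0.032, 0], 30]
    - [[0, 0, 0], [0.0131, 0.032, 0], 30]
    - [[0, 0, 0], [0.0131, 0.032, 0], 30]
    - [[0, 0, 0], [0.0131, 0.032, 0], 30]

```text
time: 33.1
tool_pos: [0.5195, 0.0214, 0.285]
orientation: [[0.985, -0.174, -0.004], [-0.174, -0.985, -0.0], [-0.003, 0.001, -1.0]]
contact_force: [0.7, 0.5, -3.5]
width: 0.0349
grasp_force: 22.0
```

carry_out:
  deltas:
    - [[0, 0, 0], [0.0131, 0.032, 0], 30]
    - [[0, 0, 0], [0.0131, 0.032, 0], 30]
    - [[0, 0, 0], [0.0131, 0.032, 0], 30]
    - [[0, 0, 0], [0.0065, 0.016, 0], 30]
    - [[0, 0, 0], [0, 0, 0], 30]

```text
time: 33.52
tool_pos: [0.5451, -0.1023, 0.2843]
orientation: [[0.983, -0.184, -0.004], [-0.184, -0.983, -0.004], [-0.003, 0.005, -1.0]]
contact_force: [0.5, -1.1, -3.5]
width: 0.0354
grasp_force: 22.0
```

carry_out:
  deltas:
    - [[0, 0, 0], [0, 0, 0], 30]
    - [[0, 0, 0], [0, 0, 0], 30]
    - [[0, 0, 0], [0, 0, 0], 30]
    - [[0, 0, 0], [0, 0, 0], 30]

```text
time: 33.85
tool_pos: [0.546, -0.093, 0.2864]
orientation: [[0.985, -0.171, -0.001], [-0.171, -0.985, 0.001], [-0.001, -0.001, -1.0]]
contact_force: [-0.1, 0.5, -2.8]
width: 0.0358
grasp_force: 22.0
```

carry_out:
  deltas:
    - [[0, 0, 0], [0, 0, 0.02], 30]
    - [[0, 0, 0], [0, 0, 0.035], 30]
    - [[0, 0, 0], [0, 0, 0.035], 30]
    - [[0, 0, 0], [0, 0, 0.03], 30]
    - [[0, 0, 0], [0, 0, 0.02], 30]

```text
time: 34.27
tool_pos: [0.5444, -0.0935, 0.1439]
orientation: [[0.985, -0.172, -0.004], [-0.172, -0.985, 0.001], [-0.004, -0.0, -1.0]]
contact_force: [-0.9, -0.2, -2.8]
width: 0.0357
grasp_force: 22.0
```

carry_out:
  deltas:
    - [[0, 0, 0], [0, 0, 0.014], 30]
    - [[0, 0, 0], [0, 0, 0.004], 30]
    - [[0, 0, 0], [0, 0, 0.003], 30]
    - [[0, 0, 0], [0, 0, 0], 30]
    - [[0, 0, 0], [0, 0, 0], 30]

```text
time: 34.68
tool_pos: [0.5472, -0.0946, 0.1268]
orientation: [[0.985, -0.174, 0.002], [-0.174, -0.985, -0.0], [0.002, -0.0, -1.0]]
contact_force: [0.2, 0.8, -2.9]
width: 0.0355
grasp_force: 22.0
```

Lower it the last few mm gently.

carry_out:
  deltas:
    - [[0, 0, 0], [0, 0, 0.002], 30]
    - [[0, 0, 0], [0, 0, 0.0015], 30]
    - [[0, 0, 0], [0, 0, 0.0008], 30]
    - [[0, 0, 0], [0, 0, 0], 30]
    - [[0, 0, 0], [0, 0, 0], 30]

```text
time: 35.1
tool_pos: [0.5465, -0.0949, 0.1217]
orientation: [[0.985, -0.174, 0.001], [-0.174, -0.985, -0.0], [0.001, -0.0, -1.0]]
contact_force: [-0.1, 0.5, -1.2]
width: 0.0354
grasp_force: 22.0
```

carry_out:
  deltas:
    - [[0, 0, 0], [0, 0, 0.0007], 30]
    - [[0, 0, 0], [0, 0, 0], 30]
    - [[0, 0, 0], [0, 0, 0], 30]

```text
time: 35.35
tool_pos: [0.5467, -0.0949, 0.1217]
orientation: [[0.985, -0.174, 0.001], [-0.174, -0.985, -0.0], [0.001, 0.0, -1.0]]
contact_force: [-1.5, 0.5, 5.5]
width: 0.0356
grasp_force: 22.0
```

carry_out:
  deltas:
    - [[0, 0, 0], [0, 0, 0], 60]
    - [[0, 0, 0], [0, 0, 0], 93]
    - [[0, 0, 0], [0, 0, 0], 93]
    - [[0, 0, 0], [0, 0, 0], 93]
    - [[0, 0, 0], [0, 0, 0], 93]

```text
time: 35.77
tool_pos: [0.5462, -0.0948, 0.1204]
orientation: [[0.985, -0.174, -0.0], [-0.174, -0.985, 0.0], [-0.0, -0.0, -1.0]]
contact_force: [-0.3, 0.2, -0.3]
width: 0.0642
grasp_force: 0.0
```

carry_out:
  deltas:
    - [[0, 0, 0], [0, 0, 0], 93]
    - [[0, 0, 0], [0, 0, -0.03], 93]
    - [[0, 0, 0], [0, 0, -0.035], 93]
    - [[0, 0, 0], [0, 0, -0.035], 93]
    - [[0, 0, 0], [0, 0, 0], 93]

```text
time: 36.18
tool_pos: [0.5508, -0.0951, 0.2276]
orientation: [[0.985, -0.174, 0.014], [-0.174, -0.985, -0.002], [0.015, -0.001, -1.0]]
contact_force: [0.7, -1.1, 1.3]
width: 0.0921
grasp_force: 0.0
```

carry_out:
  deltas:
    - [[0, 0, 0], [-0.0073, -0.0388, 0], 93]
    - [[0, 0, 0], [-0.0073, -0.0388, 0], 93]
    - [[0, 0, 0], [-0.0073, -0.0388, 0], 93]
    - [[0, 0, 0], [-0.0073, -0.0388, 0], 93]
    - [[0, 0, 0], [-0.0073, -0.0388, 0], 93]

```text
time: 36.6
tool_pos: [0.5438, 0.1042, 0.2207]
orientation: [[0.985, -0.174, 0.0], [-0.174, -0.985, 0.0], [0.0, -0.0, -1.0]]
contact_force: [0.6, 0.4, -0.2]
width: 0.0931
grasp_force: 0.0
```

carry_out:
  deltas:
    - [[0, 0, 0], [-0.0073, -0.0388, 0], 93]
    - [[0, 0, 0], [-0.0073, -0.0388, 0], 93]
    - [[0, 0, 0], [-0.0073, -0.0388, 0], 93]
    - [[0, 0, 0], [-0.0073, -0.0388, 0], 93]
    - [[0, 0, 0], [-0.0073, -0.0388, 0], 93]

```text
time: 37.02
tool_pos: [0.5416, 0.3018, 0.2205]
orientation: [[0.985, -0.174, 0.0], [-0.174, -0.985, -0.0], [0.0, 0.0, -1.0]]
contact_force: [0.2, -0.1, -0.4]
width: 0.093
grasp_force: 0.0
```

carry_out:
  deltas:
    - [[0, 0, 0], [0, 0, 0], 93]
    - [[0, 0, 0], [0, 0, 0], 93]
    - [[0, 0, 0], [0, 0, 0], 93]
    - [[0, 0, 0], [0, 0, 0], 93]

```text
time: 37.35
tool_pos: [0.5426, 0.2977, 0.2204]
orientation: [[0.984, -0.177, 0.0], [-0.177, -0.984, -0.002], [0.0, 0.002, -1.0]]
contact_force: [-0.1, -0.0, 1.0]
width: 0.0928
grasp_force: 0.0
```

```bash
python3 - <<'E'
from h import *
print(arm.read_state()["tool_pos"])
v=viewer.snapshot("wrist");v2=viewer.snapshot("top");a=v2["img"][130:300,280:520]
print([(d["extent"],d["score"]) for d in outline_of("wrist","jar")])
print([(d["extent"],d["score"]) for d in outline_of("top","bottle")])
cv2.imwrite("pics/c8.png",np.hstack([cv2.resize(v["img"],(400,250)),cv2.resize(a,(353,250))])[:,:,::-1])
E
```

```text
[0.54260746 0.29770171 0.22043978]
[([270.2, 156.1, 354.8, 252.1], 0.9)]
[([355.5, 180.7, 384.0, 204.3], 0.62), ([453.1, 231.6, 476.1, 250.5], 0.55)]
```

View pics/c8.png

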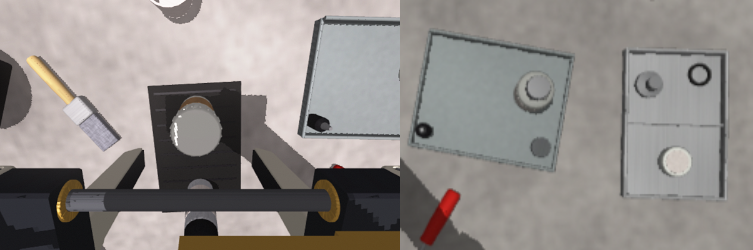

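The bottle is back at its original pixel box, upright. The jar is centred between the fingers.

carry_out:
  deltas:
    - [[0, 0, 0], [0, 0, 0.03], 93]
    - [[0, 0, 0], [0, 0, 0.035], 93]
    - [[0, 0, 0], [0, 0, 0.03], 93]
    - [[0, 0, 0], [0, 0, 0.014], 93]
    - [[0, 0, 0], [0, 0, 0.004], 93]

```text
time: 37.97
tool_pos: [0.5402, 0.2978, 0.1044]
orientation: [[0.985, -0.175, -0.006], [-0.175, -0.985, -0.004], [-0.005, 0.004, -1.0]]
contact_force: [0.2, -0.6, -0.6]
width: 0.0929
grasp_force: 0.0
```

carry_out:
  deltas:
    - [[0, 0, 0], [0, 0, 0], 93]
    - [[0, 0, 0], [0, 0, 0], 58]
    - [[0, 0, 0], [0, 0, 0], 58]
    - [[0, 0, 0], [0, 0, 0], 58]
    - [[0, 0, 0], [0, 0, 0], 58]
  force: 20

```text
time: 38.38
tool_pos: [0.5426, 0.3004, 0.1091]
orientation: [[0.985, -0.174, 0.002], [-0.174, -0.985, 0.001], [0.002, -0.002, -1.0]]
contact_force: [0.6, -0.1, -0.3]
width: 0.0704
grasp_force: 0.0
```

carry_out:
  deltas:
    - [[0, 0, 0], [0, 0, 0], 58]
    - [[0, 0, 0], [0, 0, 0], 58]
    - [[0, 0, 0], [0, 0, 0], 58]
    - [[0, 0, 0], [0, 0, 0], 58]

```text
time: 38.72
tool_pos: [0.5424, 0.3004, 0.1086]
orientation: [[0.985, -0.174, 0.001], [-0.174, -0.985, 0.001], [0.001, -0.001, -1.0]]
contact_force: [-0.1, 0.4, 4.2]
width: 0.0643
grasp_force: 20.0
```

carry_out:
  deltas:
    - [[0, 0, 0], [0, 0, -0.01], 58]
    - [[0, 0, 0], [0, 0, -0.02], 58]
    - [[0, 0, 0], [0, 0, -0.03], 58]
    - [[0, 0, 0], [0, 0, -0.015], 58]
    - [[0, 0, 0], [0, 0, 0], 58]

```text
time: 39.13
tool_pos: [0.5437, 0.3013, 0.1866]
orientation: [[0.985, -0.174, 0.006], [-0.174, -0.985, 0.004], [0.006, -0.005, -1.0]]
contact_force: [1.2, 1.3, -1.2]
width: 0.0646
grasp_force: 20.0
```

carry_out:
  deltas:
    - [[0, 0, 0], [0.0048, 0.0144, 0], 58]
    - [[0, 0, 0], [0.0097, 0.0289, 0], 58]
    - [[0, 0, 0], [0.0097, 0.0289, 0], 58]
    - [[0, 0, 0], [0.0097, 0.0289, 0], 58]
    - [[0, 0, 0], [0.0097, 0.0289, 0], 58]

```text
time: 39.55
tool_pos: [0.5606, 0.1606, 0.1803]
orientation: [[0.985, -0.175, -0.005], [-0.175, -0.985, -0.003], [-0.004, 0.004, -1.0]]
contact_force: [0.0, 0.0, -1.9]
width: 0.0644
grasp_force: 20.0
```

carry_out:
  deltas:
    - [[0, 0, 0], [0.0097, 0.0289, 0], 58]
    - [[0, 0, 0], [0.0097, 0.0289, 0], 58]
    - [[0, 0, 0], [0.0097, 0.0289, 0], 58]
    - [[0, 0, 0], [0.0097, 0.0289, 0], 58]
    - [[0, 0, 0], [0.0048, 0.0144, 0], 58]

```text
time: 39.97
tool_pos: [0.5808, 0.0207, 0.1801]
orientation: [[0.983, -0.181, -0.006], [-0.181, -0.983, -0.005], [-0.004, 0.006, -1.0]]
contact_force: [0.2, -0.6, -1.9]
width: 0.0643
grasp_force: 20.0
```

carry_out:
  deltas:
    - [[0, 0, 0], [0, 0, 0], 58]
    - [[0, 0, 0], [0, 0, 0], 58]
    - [[0, 0, 0], [0, 0, 0], 58]
    - [[0, 0, 0], [0, 0, 0], 58]
    - [[0, 0, 0], [0, 0, 0], 58]

```text
time: 40.38
tool_pos: [0.582, 0.0306, 0.1824]
orientation: [[0.985, -0.171, -0.001], [-0.171, -0.985, 0.001], [-0.001, -0.001, -1.0]]
contact_force: [0.7, -0.4, -2.8]
width: 0.0643
grasp_force: 20.0
```

carry_out:
  deltas:
    - [[0, 0, 0], [0, 0, 0.015], 58]
    - [[0, 0, 0], [0, 0, 0.025], 58]
    - [[0, 0, 0], [0, 0, 0.02], 58]
    - [[0, 0, 0], [0, 0, 0.008], 58]
    - [[0, 0, 0], [0, 0, 0.003], 58]

```text
time: 40.8
tool_pos: [0.5812, 0.0296, 0.1101]
orientation: [[0.985, -0.172, -0.004], [-0.172, -0.985, 0.0], [-0.004, 0.001, -1.0]]
contact_force: [0.6, -0.0, -1.9]
width: 0.0645
grasp_force: 20.0
```

carry_out:
  deltas:
    - [[0, 0, 0], [0, 0, 0], 58]
    - [[0, 0, 0], [0, 0, 0], 58]
    - [[0, 0, 0], [0, 0, 0], 58]

```text
time: 41.05
tool_pos: [0.5836, 0.0291, 0.113]
orientation: [[0.985, -0.174, 0.003], [-0.174, -0.985, 0.0], [0.003, -0.001, -1.0]]
contact_force: [-0.5, -0.5, -1.9]
width: 0.0649
grasp_force: 20.0
```

carry_out:
  deltas:
    - [[0, 0, 0], [0, 0, 0.002], 58]
    - [[0, 0, 0], [0, 0, 0.0015], 58]
    - [[0, 0, 0], [0, 0, 0], 58]
    - [[0, 0, 0], [0, 0, 0], 58]
    - [[0, 0, 0], [0, 0, 0], 58]

```text
time: 41.47
tool_pos: [0.5829, 0.0288, 0.1086]
orientation: [[0.985, -0.174, 0.001], [-0.174, -0.985, 0.0], [0.001, -0.0, -1.0]]
contact_force: [0.6, 0.3, 0.1]
width: 0.0642
grasp_force: 20.0
```

carry_out:
  deltas:
    - [[0, 0, 0], [0, 0, 0.0006], 58]
    - [[0, 0, 0], [0, 0, 0], 58]
    - [[0, 0, 0], [0, 0, 0], 58]

```text
time: 41.72
tool_pos: [0.5831, 0.0288, 0.1085]
orientation: [[0.985, -0.174, 0.002], [-0.174, -0.985, -0.0], [0.002, -0.0, -1.0]]
contact_force: [-0.5, 0.8, 5.8]
width: 0.0643
grasp_force: 20.0
```

carry_out:
  deltas:
    - [[0, 0, 0], [0, 0, 0], 80]
    - [[0, 0, 0], [0, 0, 0], 93]
    - [[0, 0, 0], [0, 0, 0], 93]
    - [[0, 0, 0], [0, 0, 0], 93]
    - [[0, 0, 0], [0, 0, 0], 93]

```text
time: 42.13
tool_pos: [0.5823, 0.0287, 0.1072]
orientation: [[0.985, -0.174, -0.001], [-0.174, -0.985, 0.0], [-0.001, 0.0, -1.0]]
contact_force: [0.7, 0.2, -0.0]
width: 0.0907
grasp_force: 0.0
```

carry_out:
  deltas:
    - [[0, 0, 0], [0, 0, 0], 93]
    - [[0, 0, 0], [0, 0, -0.03], 93]
    - [[0, 0, 0], [0, 0, -0.04], 93]
    - [[0, 0, 0], [0, 0, -0.04], 93]
    - [[0, 0, 0], [0, 0, 0], 93]

```text
time: 42.55
tool_pos: [0.5876, 0.0297, 0.2259]
orientation: [[0.985, -0.174, 0.017], [-0.174, -0.985, 0.002], [0.016, -0.005, -1.0]]
contact_force: [1.6, -0.4, 0.9]
width: 0.0928
grasp_force: 0.0
```

carry_out:
  deltas:
    - [[0, 0, 0], [-0.0255, -0.0253, 0], 93]
    - [[0, 0, 0], [-0.0255, -0.0253, 0], 93]
    - [[0, 0, 0], [-0.0255, -0.0253, 0], 93]
    - [[0, 0, 0], [-0.0255, -0.0253, 0], 93]
    - [[0, 0, 0], [-0.0255, -0.0253, 0], 93]

```text
time: 42.97
tool_pos: [0.4778, 0.1766, 0.2176]
orientation: [[0.985, -0.175, 0.0], [-0.175, -0.985, 0.0], [0.0, -0.0, -1.0]]
contact_force: [-0.1, 0.4, -0.2]
width: 0.0929
grasp_force: 0.0
```

carry_out:
  deltas:
    - [[0, 0, 0], [-0.0255, -0.0253, 0], 93]
    - [[0, 0, 0], [-0.0255, -0.0253, 0], 93]
    - [[0, 0, 0], [-0.0255, -0.0253, 0], 93]
    - [[0, 0, 0], [-0.0255, -0.0253, 0], 93]
    - [[0, 0, 0], [-0.0255, -0.0253, 0], 93]

```text
time: 43.38
tool_pos: [0.3743, 0.3235, 0.2176]
orientation: [[0.985, -0.174, 0.0], [-0.174, -0.985, 0.0], [0.0, -0.0, -1.0]]
contact_force: [0.4, -0.3, -0.5]
width: 0.093
grasp_force: 0.0
```

carry_out:
  deltas:
    - [[0, 0, 0], [0, 0, 0], 93]
    - [[0, 0, 0], [0, 0, 0], 93]
    - [[0, 0, 0], [0, 0, 0], 93]
    - [[0, 0, 0], [0, 0, 0], 93]

```text
time: 43.72
tool_pos: [0.3766, 0.3207, 0.2174]
orientation: [[0.984, -0.177, 0.0], [-0.177, -0.984, -0.001], [0.001, 0.001, -1.0]]
contact_force: [-0.0, -0.5, 0.4]
width: 0.093
grasp_force: 0.0
```

```bash
python3 - <<'E'
from h import *
print(arm.read_state()["tool_pos"])
v=viewer.snapshot("wrist");v2=viewer.snapshot("top");a=v2["img"][130:300,280:520]
print([(d["extent"],d["score"]) for d in outline_of("wrist","aerosol")])
print([(n,d["extent"],d["score"]) for n in("bottle","jar") for d in outline_of("top",n)])
cv2.imwrite("pics/c9.png",np.hstack([cv2.resize(v["img"],(400,250)),cv2.resize(a,(353,250))])[:,:,::-1])
E
```

```text
[0.37658973 0.3207149  0.2173709 ]
[([279.0, 152.4, 346.1, 248.9], 0.8)]
[('bottle', [355.1, 178.8, 384.3, 205.9], 0.85), ('jar', [301.1, 159.6, 334.4, 192.4], 0.94)]
```

View pics/c9.png

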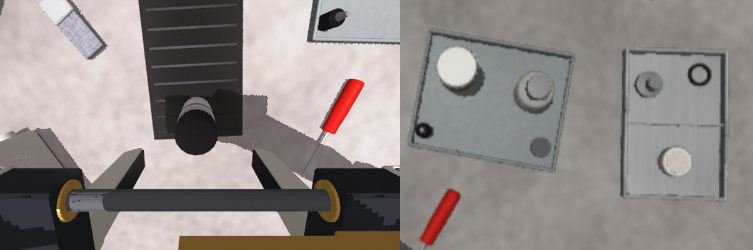

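The jar is back at its original box, and the aerosol is centred between the fingers.

carry_out:
  deltas:
    - [[0, 0, 0], [0, 0, 0.03], 93]
    - [[0, 0, 0], [0, 0, 0.03], 93]
    - [[0, 0, 0], [0, 0, 0.025], 93]
    - [[0, 0, 0], [0, 0, 0.012], 93]
    - [[0, 0, 0], [0, 0, 0.004], 93]

```text
time: 44.38
tool_pos: [0.3746, 0.3208, 0.1144]
orientation: [[0.985, -0.175, -0.003], [-0.175, -0.985, -0.003], [-0.003, 0.004, -1.0]]
contact_force: [0.7, 0.6, 0.9]
width: 0.0928
grasp_force: 0.0
```

carry_out:
  deltas:
    - [[0, 0, 0], [0, 0, 0], 93]
    - [[0, 0, 0], [0, 0, 0], 45]
    - [[0, 0, 0], [0, 0, 0], 45]
    - [[0, 0, 0], [0, 0, 0], 45]
    - [[0, 0, 0], [0, 0, 0], 45]

```text
time: 44.8
tool_pos: [0.3759, 0.3227, 0.1175]
orientation: [[0.985, -0.174, 0.002], [-0.174, -0.985, 0.001], [0.001, -0.002, -1.0]]
contact_force: [-0.0, 0.5, 0.6]
width: 0.0711
grasp_force: 0.0
```

carry_out:
  deltas:
    - [[0, 0, 0], [0, 0, 0], 45]
    - [[0, 0, 0], [0, 0, 0], 45]
    - [[0, 0, 0], [0, 0, 0], 45]
    - [[0, 0, 0], [0, 0, 0], 45]
    - [[0, 0, 0], [0, 0, 0], 45]

```text
time: 45.22
tool_pos: [0.3756, 0.3225, 0.1168]
orientation: [[0.985, -0.174, 0.0], [-0.174, -0.985, 0.001], [0.0, -0.001, -1.0]]
contact_force: [0.3, 0.9, 1.8]
width: 0.0517
grasp_force: 20.0
```

carry_out:
  deltas:
    - [[0, 0, 0], [0, 0, 0], 45]
    - [[0, 0, 0], [0, 0, 0], 45]

```text
time: 45.38
tool_pos: [0.3756, 0.3226, 0.1168]
orientation: [[0.985, -0.174, 0.0], [-0.174, -0.985, 0.001], [0.0, -0.001, -1.0]]
contact_force: [-0.1, 0.2, 1.9]
width: 0.0518
grasp_force: 20.0
```

carry_out:
  deltas:
    - [[0, 0, 0], [0, 0, -0.01], 45]
    - [[0, 0, 0], [0, 0, -0.03], 45]
    - [[0, 0, 0], [0, 0, -0.035], 45]
    - [[0, 0, 0], [0, 0, -0.025], 45]
    - [[0, 0, 0], [0, 0, 0], 45]

```text
time: 45.8
tool_pos: [0.3774, 0.3244, 0.221]
orientation: [[0.985, -0.174, 0.007], [-0.174, -0.985, 0.007], [0.006, -0.008, -1.0]]
contact_force: [1.4, 1.0, -2.0]
width: 0.052
grasp_force: 20.0
```

carry_out:
  deltas:
    - [[0, 0, 0], [0.0092, 0.0157, 0], 45]
    - [[0, 0, 0], [0.0184, 0.0314, 0], 45]
    - [[0, 0, 0], [0.0184, 0.0314, 0], 45]
    - [[0, 0, 0], [0.0184, 0.0314, 0], 45]
    - [[0, 0, 0], [0.0184, 0.0314, 0], 45]

```text
time: 46.22
tool_pos: [0.4315, 0.1665, 0.2151]
orientation: [[0.985, -0.173, -0.003], [-0.173, -0.985, -0.001], [-0.003, 0.002, -1.0]]
contact_force: [-0.1, -0.2, -1.1]
width: 0.0516
grasp_force: 20.0
```

carry_out:
  deltas:
    - [[0, 0, 0], [0.0184, 0.0314, 0], 45]
    - [[0, 0, 0], [0.0184, 0.0314, 0], 45]
    - [[0, 0, 0], [0.0184, 0.0314, 0], 45]
    - [[0, 0, 0], [0.0184, 0.0314, 0], 45]
    - [[0, 0, 0], [0.0184, 0.0314, 0], 45]

```text
time: 46.63
tool_pos: [0.4946, -0.0039, 0.215]
orientation: [[0.985, -0.174, -0.003], [-0.174, -0.985, -0.0], [-0.003, 0.001, -1.0]]
contact_force: [0.0, 0.6, -2.4]
width: 0.0519
grasp_force: 20.0
```

carry_out:
  deltas:
    - [[0, 0, 0], [0.0093, 0.0161, 0], 45]
    - [[0, 0, 0], [0, 0, 0], 45]
    - [[0, 0, 0], [0, 0, 0], 45]
    - [[0, 0, 0], [0, 0, 0], 45]
    - [[0, 0, 0], [0, 0, 0], 45]

```text
time: 47.05
tool_pos: [0.5011, -0.0174, 0.216]
orientation: [[0.985, -0.171, -0.002], [-0.171, -0.985, 0.001], [-0.002, -0.001, -1.0]]
contact_force: [0.1, -0.3, -1.6]
width: 0.0519
grasp_force: 20.0
```

carry_out:
  deltas:
    - [[0, 0, 0], [0, 0, 0.02], 45]
    - [[0, 0, 0], [0, 0, 0.03], 45]
    - [[0, 0, 0], [0, 0, 0.03], 45]
    - [[0, 0, 0], [0, 0, 0.012], 45]
    - [[0, 0, 0], [0, 0, 0.004], 45]

```text
time: 47.47
tool_pos: [0.4997, -0.0177, 0.1182]
orientation: [[0.985, -0.171, -0.006], [-0.171, -0.985, 0.001], [-0.006, 0.0, -1.0]]
contact_force: [-1.3, -0.4, -1.1]
width: 0.0517
grasp_force: 20.0
```

carry_out:
  deltas:
    - [[0, 0, 0], [0, 0, 0], 45]
    - [[0, 0, 0], [0, 0, 0], 45]
    - [[0, 0, 0], [0, 0, 0], 45]

```text
time: 47.72
tool_pos: [0.5031, -0.0188, 0.1219]
orientation: [[0.985, -0.173, 0.003], [-0.173, -0.985, 0.0], [0.003, -0.001, -1.0]]
contact_force: [-0.9, 0.2, -2.9]
width: 0.0516
grasp_force: 20.0
```

carry_out:
  deltas:
    - [[0, 0, 0], [0, 0, 0.002], 45]
    - [[0, 0, 0], [0, 0, 0.0017], 45]
    - [[0, 0, 0], [0, 0, 0], 45]
    - [[0, 0, 0], [0, 0, 0], 45]
    - [[0, 0, 0], [0, 0, 0], 45]

```text
time: 48.13
tool_pos: [0.5021, -0.0194, 0.117]
orientation: [[0.985, -0.174, 0.0], [-0.174, -0.985, 0.0], [0.0, -0.0, -1.0]]
contact_force: [-0.4, -0.5, -1.6]
width: 0.0516
grasp_force: 20.0
```

carry_out:
  deltas:
    - [[0, 0, 0], [0, 0, 0.0006], 45]
    - [[0, 0, 0], [0, 0, 0], 45]
    - [[0, 0, 0], [0, 0, 0], 45]

```text
time: 48.38
tool_pos: [0.5024, -0.0194, 0.1168]
orientation: [[0.985, -0.174, 0.001], [-0.174, -0.985, -0.0], [0.001, -0.0, -1.0]]
contact_force: [-1.2, -0.5, 2.5]
width: 0.0516
grasp_force: 20.0
```

Contact made. I release, rise and back off.

carry_out:
  deltas:
    - [[0, 0, 0], [0, 0, 0], 70]
    - [[0, 0, 0], [0, 0, 0], 93]
    - [[0, 0, 0], [0, 0, 0], 93]
    - [[0, 0, 0], [0, 0, 0], 93]
    - [[0, 0, 0], [0, 0, 0], 93]

```text
time: 48.8
tool_pos: [0.502, -0.0194, 0.1161]
orientation: [[0.985, -0.174, -0.0], [-0.174, -0.985, 0.0], [-0.0, -0.0, -1.0]]
contact_force: [-0.4, 0.3, -0.0]
width: 0.0806
grasp_force: 0.0
```

carry_out:
  deltas:
    - [[0, 0, 0], [0, 0, 0], 93]
    - [[0, 0, 0], [0, 0, 0], 93]
    - [[0, 0, 0], [0, 0, -0.03], 93]
    - [[0, 0, 0], [0, 0, -0.04], 93]
    - [[0, 0, 0], [0, 0, -0.04], 93]

```text
time: 49.22
tool_pos: [0.501, -0.0193, 0.2268]
orientation: [[0.985, -0.174, -0.003], [-0.174, -0.985, 0.0], [-0.003, 0.0, -1.0]]
contact_force: [1.4, -0.3, -0.0]
width: 0.0927
grasp_force: 0.0
```

carry_out:
  deltas:
    - [[0, 0, 0], [0, 0, -0.04], 93]
    - [[0, 0, 0], [0, -0.035, 0], 93]
    - [[0, 0, 0], [0, -0.035, 0], 93]
    - [[0, 0, 0], [0, -0.035, 0], 93]
    - [[0, 0, 0], [0, -0.035, 0], 93]

```text
time: 49.63
tool_pos: [0.5265, 0.1197, 0.2667]
orientation: [[0.985, -0.175, 0.001], [-0.175, -0.985, 0.0], [0.001, -0.0, -1.0]]
contact_force: [0.7, 0.2, -0.5]
width: 0.0927
grasp_force: 0.0
```

carry_out:
  deltas:
    - [[0, 0, 0], [0, -0.035, 0], 93]
    - [[0, 0, 0], [0, -0.035, 0], 93]
    - [[0, 0, 0], [0, -0.035, 0], 93]
    - [[0, 0, 0], [0, 0, 0], 93]
    - [[0, 0, 0], [0, 0, 0], 93]

```text
time: 50.05
tool_pos: [0.5438, 0.2247, 0.2657]
orientation: [[0.986, -0.169, -0.001], [-0.169, -0.986, 0.001], [-0.001, -0.001, -1.0]]
contact_force: [-0.2, -0.2, -0.1]
width: 0.0929
grasp_force: 0.0
```

```bash
python3 - <<'E'
from h import *
v=viewer.snapshot("scene");v2=viewer.snapshot("top")
print([(n,d["extent"]) for n in("bottle","jar","aerosol","pot") for c in("top","scene") for d in outline_of(c,n)[:1]])
cv2.imwrite("pics/c10.png",np.hstack([cv2.resize(v["img"][100:330,150:480],(400,279)),cv2.resize(v2["img"][130:300,280:520],(394,279))])[:,:,::-1])
E
```

```text
[('bottle', [355.6, 180.4, 383.3, 206.3]), ('bottle', [257.3, 139.0, 288.5, 203.8]), ('jar', [301.8, 161.3, 334.0, 190.2]), ('jar', [287.4, 173.7, 318.7, 238.6]), ('aerosol', [330.9, 200.5, 353.0, 219.9]), ('aerosol', [291.7, 138.8, 319.8, 177.1]), ('pot', [451.3, 230.8, 478.3, 252.5]), ('pot', [227.6, 123.3, 243.1, 142.3])]
```

View pics/c10.png

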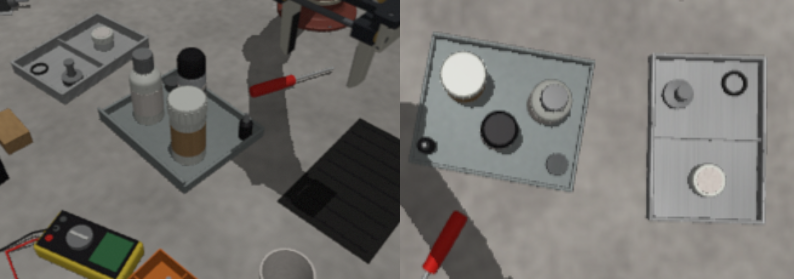

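All three containers are upright at their original pixel positions. The pot is in the near compartment at (707,180) and the mat is empty, so I hand in.

```bash
python3 -c "
from station import arm
print(arm.hand_in())"
```

```text
the job is handed in; nothing more can be done
None
```

The pot stands in the empty compartment of the service tray; the can, bottle and jar are back upright within about a pixel or two (2–5 mm) of where they stood, and the job was handed in at about 50 s of the 141 s limit (no verdict came back).

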